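# Pack, close and send off a tool crate on the despatch slide

### The arm

A 6-joint arm with a two-finger parallel gripper is mounted at the origin on the work surface. World frame = base frame: x ahead of the robot, y to its left, z up, the work surface at z = 0. Lengths are in m, angles in rad, forces in N, time in s.
With the tool pointing down it reaches from about 0.35 to 0.775 m from the base axis. Payload 5.5 kg.
Tool frame: the origin (TCP) lies on the centre line of the jaws, within the pads' length; the fingertips stand 11 mm ahead of it and the grasp point (between the pads) lies 8 mm behind it (env.tip_reach is the distance from the TCP to the fingertips, in m); z points along the fingers, x is the direction in which the jaws open and shut, and the axes are right-handed (so a half turn about z gives the same grasp; the last joint's range is limited). The gripper opens to 85 mm and grips with 20 to 120 N. Pads are 22 mm wide; open, the fingers measure 114 mm over their backs; the gripper's body (76 mm by 85 mm) begins 54 mm behind the grasp point. The pads swing forward as they close: fully open they stand 13 mm farther back than shut.
Start: joints at [-1.289, 0.313, 0.046, 1.304, 0, 1.431], TCP at [0.235, -0.525, 0.242] pointing down, gripper open.
Joint ranges: [-2.76, 2.76], [-0.86, 1.69], [-1.03, 1.26], [-2.2, 2.34], [-1.47, 1.5], [-3.14, 3.14]. Speed limits (rad/s): [2.57, 2.57, 3.14, 3.14, 3.14, 3.14].

### API

Orientations are given as a unit quaternion [w, x, y, z].
In Python, from workcell import env gives the robot as it stands.
- The arm moves only by the tool carry_out, never from a script. Its argument "moves" is one flat list of numbers, 7 for each row, row after row: the gripper command: -1 is shut, 1 is fully open, values between are in proportion, then the shift along the tool's x, y, z in m, then the turn, a rotation vector about the tool's x, y, z in degrees. A call has exactly 5 rows; each row shifts and turns the pose as measured when the row begins, along the tool's axes as they then stand; what a row does not reach is not made up. A row lasts 1/8 s, in which the tool goes at most 62.5 mm and 10.7 degrees, less where a joint would pass 70% of its speed; a pose out of reach is approached as far as the arm can. A call is refused whole if a number of a shift passes 0.0625 or a number of a turn 10.7, either way. A call with a gripper value outside its range is refused whole. The fingers move at their own pace and stop on an object; "squeeze" is the grip in N (left out, the last holds). Time passes only in rows, so rows that do not move let the fingers close, or fill a call up. It gives the time, the measured TCP pose, the force and the opening at its end, in the units of the state.
- env.get_state(): the state, without advancing time (a new reading comes with each control period).
- env.read_camera(name): name is "scene" or "top" or "wrist"; returns the picture (420x560x3 uint8, red, green, blue); there is no depth.
- env.calibration(name): a dict with "camera_matrix" (3x3 intrinsics, pixels), "rvec" (rotation vector, rad) and "tvec" (3), from world to camera coordinates, as OpenCV has them; the wrist camera has in their place "hand_eye" (4x4, takes a point from camera to tool coordinates, whose origin is the TCP and whose axes are the tool frame's). Camera axes: x right, y down, z forward; pixel columns grow to the right and rows downward; lengths in m; the calibration is good to about 2 mm. The wrist camera is an equidistant fisheye: a pixel r from the principal point sees the ray r / f radians off the axis. A picture is of the moment at which its call begins: read the wrist's pose just before it. calibration takes no time and is no camera call.
- env.hand_in(): hands the job in, once; it reports no verdict.
The state is a dict: "clock": time; "joint_pos": joint angles; "qvel": joint speeds; "tau": joint torques, N m; "tcp_pos": TCP position; "orientation": TCP orientation; "wrist_force": force on the tool from outside, world axes, zero at the start; "ft_torque": the same for the moment, N m; "finger_gap": finger opening in m.
Only numpy, scipy, OpenCV 4.12 (cv2) and the standard library are available. Lean on these libraries where they do the work, as an engineer would, in place of code of your own. Each camera call takes 0.05 s, during which the arm holds its last target. There are 200 camera calls.

### The job

The crate on the rail slide already holds its bottom layer of cartons: lay the separator sheet squarely on them, stack every bit-set case there is on the bench flat on the sheet, lengthways in the two rows either side of its grip strip, then put the lid down squarely between the end boards and turn both red turnbuttons across to hold it. Once it is secured, push the carrier steadily along its rail, without jolting the load, until it sits in the detent of the next station (green), and leave the other things on the bench alone.

Things in the scene. Friction and masses are not known exactly. Their poses are not given: they have to be found in the camera images.
- deck (a point): Centre of the top of the carrier's plywood deck, 144 (x) x 266 (y) mm, 44 mm above the bench; moves with the carrier. y axis: along the rail from the load station (yellow marks) to the next station (green marks); z up; x across the rail, away from the robot. Both long sides are open but for 12 mm lips; a plywood end board 134 mm wide stands at each y end.
- layer (a point): Middle of the top of the bottom layer, 45 mm above the deck, axes as deck: where the middle of the sheet's underside belongs. The layer is three loose cardboard cartons with orange bands, each 126 x 64 x 45 mm, 0.3 kg, side by side on the deck. Up to the ledges the gap between the end boards is 206 mm in y.
- ledge (a point): Where the middle of the lid's underside belongs, 94 mm above the deck, axes as deck. Each end board is 30 mm thick up to here, where a 10 mm wide ledge is cut on its inside for the lid; outside the ledge a 20 mm thick upstand rises 8 mm more, flush with the lid's top. 226 mm in y between the two upstands.
- push_face (a point): A point on the flat upright outer face of the end board at the carrier's trailing (-y) end, 85 mm above the deck (17 mm below the top edge) and 45 mm to the -x side of the middle: a place to push, clear of the turnbutton, whose outer end sticks out 20 mm over the face in the middle when turned across. Axes as deck. The like face at the leading end is 266 mm further along y.
- carrier (a joint): Travel of the carrier along the rail in m: 0 = in the spring detent of the load station (yellow), where it starts; 0.200 = in that of the next station (green); end stop at 0.235. About 15 N takes it over a detent's edge, 8 mm either side of the station, 2 N in between; let go within 3 mm of a station it stays; pushed slowly it does not coast. Loaded about 3.5 kg. Keep it below 0.4 m/s.
- button_a (a joint): Turnbutton on top of the trailing (-y) end board, on an upright pivot at deck x = 0, y = -123 mm. 0 = bar along the end board, clear of the lid (it starts near there); grows counter-clockwise from above; 1.57 = square across, its inner end 16 mm over the lid; stops at -0.12 and 1.62. Friction 0.04 N m; stays where it is left.
- button_b (a joint): The same turnbutton on the leading (+y) end board, pivot at deck y = +123 mm; its value also grows counter-clockwise from above.
- button_a_grip (a point): On button_a's pivot axis, at mid height of its thumb fin. Red bar 60 x 16 x 9 mm, 1.5 mm above the end board's top, with a fin 44 mm long, 10 mm thick and 25 mm high standing along it; this point is 13 mm below the fin's top and 11 mm above the bar. Its x axis runs along the bar and turns with it.
- button_b_grip (a point): The same point on button_b.
- sheet: Separator sheet, dark brown board 196 (x) x 146 (y) x 5 mm, 0.16 kg, loose on the bench. Along the middle of its top stands a pale wooden grip strip 60 mm long (x), 12 mm thick, 28 mm high (33 mm above the underside). Both long sides have a raised edge 4 mm thick and 8 mm high, inner faces 138 mm apart, with finger gaps at x = 26 to 74 mm either way. Origin: centre of the underside.
- lid: Crate lid, pale plywood 218 (x) x 132 (y) x 8 mm, 0.22 kg, loose, lying on the bench; a black grip strip 60 mm long (x), 12 mm thick and 28 mm high stands along the middle of its top (36 mm above its underside); thin red line near each end. Origin: centre of the underside.
- case1: Bit-set case, black with an orange patch on top and two orange clasps, 88 (x) x 48 (y) x 36 mm high, 0.15 to 0.31 kg, loose on the bench, right way up. Origin: centre of the underside. May be absent.
- case2: Bit-set case, black with an orange patch on top and two orange clasps, 88 (x) x 48 (y) x 36 mm high, 0.15 to 0.31 kg, loose on the bench, right way up. Origin: centre of the underside. May be absent.
- case3: Bit-set case, black with an orange patch on top and two orange clasps, 88 (x) x 48 (y) x 36 mm high, 0.15 to 0.31 kg, loose on the bench, right way up. Origin: centre of the underside. May be absent.
- case4: Bit-set case, black with an orange patch on top and two orange clasps, 88 (x) x 48 (y) x 36 mm high, 0.15 to 0.31 kg, loose on the bench, right way up. Origin: centre of the underside. May be absent.
- tape_measure: Yellow and black tape measure 72 x 40 x 66 mm, loose on the bench; a bystander, to be left alone. Origin: underside, middle.
- spanner: Spanner 170 mm long, loose on the bench; a bystander, to be left alone. Origin: underside, middle.
- tin: Red tin 70 mm across, 72 mm high, loose on the bench; a bystander, to be left alone. Origin: underside, middle.
- screwdriver: Screwdriver 200 mm long, loose on the bench; a bystander, to be left alone. Origin: underside, middle.
- tool_box: Orange and black carton 110 x 70 x 55 mm, loose on the bench; a bystander, to be left alone. Origin: underside, middle.
There are look-alikes about, which are no part of the job. What is shaped like the case1 but turquoise is not meant.

How it is judged:
On the way, in this order (a step that is already met when the one before it is completed fails the run):
1. the separator sheet lies flat on the bottom layer (x of sheet in the frame of deck between -0.015 and 0.015 m and y of sheet in the frame of deck between -0.008 and 0.008 m and z of sheet in the frame of deck between 0.041 and 0.049 m and angle between sheet's own z axis and vertical below 0.06 rad), for 0.2 s.
2. every bit-set case lies flat on the sheet, lengthways in a row (x of case1 in the frame of deck between -0.06 and 0.06 m and y of case1 in the frame of deck between -0.064 and 0.064 m and z of case1 in the frame of deck between 0.046 and 0.055 m and angle between each of case1, case2, case3, case4's own z axis and vertical below 0.1 rad and angle between the x axis of each of case1, case2, case3, case4 and the y axis of deck, either way round below 0.35 rad and x of case2 in the frame of deck between -0.06 and 0.06 m and y of case2 in the frame of deck between -0.064 and 0.064 m and z of case2 in the frame of deck between 0.046 and 0.055 m and x of case3 in the frame of deck between -0.06 and 0.06 m and y of case3 in the frame of deck between -0.064 and 0.064 m and z of case3 in the frame of deck between 0.046 and 0.055 m and x of case4 in the frame of deck between -0.06 and 0.06 m and y of case4 in the frame of deck between -0.064 and 0.064 m and z of case4 in the frame of deck between 0.046 and 0.055 m), for 0.2 s.
3. the lid lies flat on both ledges between the end boards (x of lid in the frame of deck between -0.012 and 0.012 m and y of lid in the frame of deck between -0.007 and 0.007 m and z of lid in the frame of deck between 0.09 and 0.098 m and angle between lid's own z axis and vertical below 0.04 rad), for 0.2 s.
4. both turnbuttons are turned across over the lid (all of step 3 and value of joint each of button_a, button_b above 1.25 rad), for 0.2 s.
5. the carrier sits in the detent of the next station (value of joint carrier between 0.195 and 0.205 m), for 0.3 s.
At the end, for the whole second after the job is handed in: Sheet on the cartons, within 15 mm across and 8 mm along; every present case flat on it, within 60 mm across, 64 mm along, 0.35 rad of the rail, lid flat on its ledges within 12 mm across, 7 mm along, both turnbuttons past 1.25 rad, carrier at 0.200 m within 5 mm, all at rest (all of step 1 and all of step 2 and all of step 4 and all of step 5 and velocity of joint carrier between -0.02 and 0.02 m/s and linear speed of lid below 0.02 m/s); the robot touches nothing.
It fails at once if a bystander (tape measure, spanner, tin, screwdriver or orange carton) is shifted by more than 40 mm (distance of any of tape_measure, spanner, tin, screwdriver, tool_box from where it was at the start of the episode above 0.04 m).
It fails at once if the carrier is shot along at more than 0.4 m/s (velocity of joint carrier above 0.4 m/s or velocity of joint carrier below -0.4 m/s).
Of case1, case2, case3, case4 only 2 to 4 are there at a start; the rules pass over those that are not, and their reading is None.
At some moment in a run one of case1, case2, case3, case4 may be knocked a few centimetres aside while the robot is not near it.
It also fails if it takes over 210 s, if anything falls off the work surface, if the arm or the gripper's body presses on something with over 40 N, if the wrist force passes 120 N, or if a joint passes its speed limit or range.

## Working session

There is one attempt and no reset: what is moved stays moved. The work goes in short steps, Python scripts to look and compute and a tool call to move; the robot and the scene stay as the last step left them, time stands still between calls to the robot, and variables do not carry over. Pictures are saved under pics/ and viewed, about 12 in all and at most 16, crops included, and the job is handed in when it is done.

Besides the shell and the picture viewer there is one more tool, called after "Call:" as name(argument=value, ...) on one line, values as JSON. carry_out: Moves the arm, as the interface text tells. Its arguments: {"type":"object","properties":{"moves":{"type":"array"},"squeeze":{"type":"number"}},"required":["moves"]}

```bash
mkdir -p pics; ls; python3 - <<'E'
from workcell import env
import cv2,numpy as np
print(env.get_state()); print(env.tip_reach)
for n in ["top","scene"]:
    im=env.read_camera(n); cv2.imwrite(f"pics/{n}0.png",im[:,:,::-1]); c=env.calibration(n); print(n,c)
print(env.calibration("wrist"))
E
```

```text
pics
{'clock': 0.0, 'joint_pos': array([-1.28856667e+00,  3.14013030e-01,  4.49571980e-02,  1.30361501e+00,
        2.91666657e-05,  1.43119558e+00]), 'qvel': array([-8.88416069e-04, -1.36388700e-07,  7.74024117e-04, -8.02253280e-05,
       -2.84848931e-04, -2.61459418e-04]), 'tau': array([-5.50811801e-04, -4.80625176e+01,  2.98536175e+01,  1.92212075e-02,
       -2.22635149e-04, -6.78161953e-06]), 'tcp_pos': array([ 0.23527897, -0.52410528,  0.24139278]), 'orientation': array([-6.24852846e-04,  8.39472997e-01, -5.43400597e-01, -6.98727074e-04]), 'wrist_force': array([ 0.26474482, -0.42003029, -0.48531589]), 'ft_torque': array([0.02644616, 0.02862796, 0.01776107]), 'finger_gap': 0.08548421461759531}
0.011
top {'camera_matrix': array([[503.51387287,   0.        , 288.29018748],
       [  0.        , 503.51387287, 204.12889755],
       [  0.        ,   0.        ,   1.        ]]), 'rvec': array([ 2.18008911, -2.19194832,  0.04974769]), 'tvec': array([-0.01748092,  0.49583777,  1.58157805])}
scene {'camera_matrix': array([[387.25963635,   0.        , 277.68338961],
       [  0.        , 387.25963635, 208.16211663],
       [  0.        ,   0.        ,   1.        ]]), 'rvec': array([ 1.95702369,  1.49827795, -0.60315471]), 'tvec': array([-0.10009399, -0.26447214,  1.43827488])}
{'camera_matrix': array([[325.1922621 ,   0.        , 283.7327386 ],
       [  0.        , 325.1922621 , 204.48693461],
       [  0.        ,   0.        ,   1.        ]]), 'hand_eye': array([[ 9.99999328e-01,  1.04272804e-03,  5.06882983e-04,
         7.40565811e-04],
       [-1.14580440e-03,  9.55579770e-01,  2.94730369e-01,
        -7.51889322e-02],
       [-1.77043504e-04, -2.94730752e-01,  9.55580322e-01,
        -1.30075893e-01],
       [ 0.00000000e+00,  0.00000000e+00,  0.00000000e+00,
         1.00000000e+00]])}
```

View pics/top0.png

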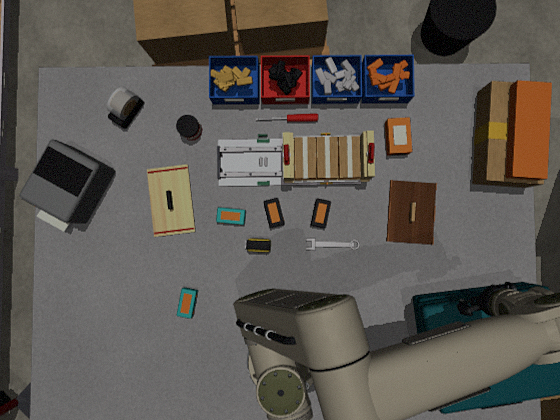

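View pics/scene0.png

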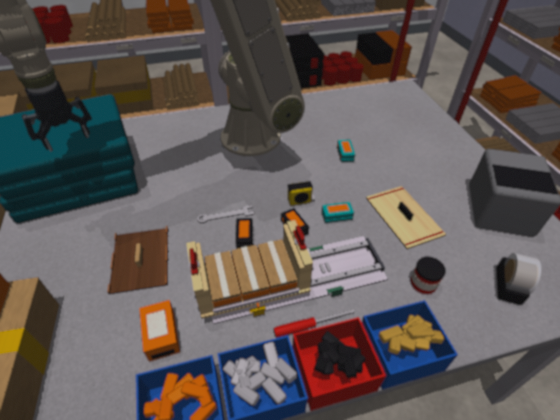

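Top view: +x world is up and +y is left. The sheet is at (411,212), the lid at (170,200) and the carrier at (328,157). There are black/orange cases at (274,212) and (320,213). The turquoise look-alikes at (231,215) and (187,303) are not meant, and the tape is at (258,245). I'll measure next and enlarge the case area.

```bash
cat > h.py <<'E'
from workcell import env
import cv2,numpy as np
from scipy.spatial.transform import Rotation as R
def cam(n):
    c=env.calibration(n); return c["camera_matrix"],cv2.Rodrigues(np.array(c["rvec"]))[0],np.array(c["tvec"])
def ray(n,p,z):
    K,Rm,t=cam(n); d=Rm.T@np.linalg.inv(K)@np.array([p[0],p[1],1.]); o=-Rm.T@t
    return o+d*(z-o[2])/d[2]
def proj(n,P):
    K,Rm,t=cam(n); return cv2.projectPoints(np.array(P,float).reshape(-1,3),Rm,t,K,None)[0][:,0]
def hsvmask(im,lo,hi): return cv2.inRange(cv2.cvtColor(im,cv2.COLOR_RGB2HSV),np.array(lo),np.array(hi))
def blobs(m,roi,amin=20):
    "min-area rects of blobs in roi x0,y0,x1,y1"
    k=np.zeros_like(m); x0,y0,x1,y1=roi; k[y0:y1,x0:x1]=m[y0:y1,x0:x1]
    return [(cv2.contourArea(c),cv2.minAreaRect(c)) for c in cv2.findContours(k,cv2.RETR_EXTERNAL,cv2.CHAIN_APPROX_NONE)[0] if cv2.contourArea(c)>=amin]
def wrect(n,r,z):
    "rect in pixels -> centre, long/short size, angle of long axis (deg, world)"
    b=np.array([ray(n,p,z)[:2] for p in cv2.boxPoints(r)]); e1=b[1]-b[0]; e2=b[2]-b[1]
    if np.hypot(*e1)<np.hypot(*e2): e1,e2=e2,e1
    return b.mean(0).round(4),np.hypot(*e1).round(4),np.hypot(*e2).round(4),round(float(np.degrees(np.arctan2(e1[1],e1[0]))%180),1)
def pose():
    s=env.get_state(); q=np.array(s["orientation"]); Rm=R.from_quat(q[[1,2,3,0]]).as_matrix()
    return s,np.array(s["tcp_pos"]),Rm
def goto(x,y,z,jaw):
    "remaining tool-frame shift and turn to TCP xyz, tool down, jaw axis at angle jaw (deg, mod 180)"
    s,p,Rm=pose(); best=None
    for k in (0,180):
        a=np.radians(jaw+k); X=np.array([np.cos(a),np.sin(a),0]); Z=np.array([0,0,-1.]); T=np.stack([X,np.cross(Z,X),Z],1)
        rv=np.degrees(R.from_matrix(Rm.T@T).as_rotvec())
        if best is None or np.linalg.norm(rv)<np.linalg.norm(best): best=rv
    print("t%.2f tcp"%s["clock"],p.round(4),"jaw",round(float(np.degrees(np.arctan2(Rm[1,0],Rm[0,0]))),1),"gap",round(s["finger_gap"],4),"F",np.round(s["wrist_force"],1),"q",np.round(s["joint_pos"],2))
    print(" shift(tool)",(Rm.T@(np.array([x,y,z])-p)).round(4)," turn",best.round(1))
E
python3 - <<'E'
from h import *
im=cv2.imread("pics/top0.png")[:,:,::-1].copy()
t="top"
print("orange"); 
for a,r in blobs(hsvmask(im,(5,130,120),(22,255,255)),(170,190,345,330)): print(a,np.round(r[0],1),wrect(t,r,.036))
print("sheet")
for a,r in blobs(hsvmask(im,(0,60,30),(15,255,140)),(380,170,445,255),200): print(a,np.round(r[0],1),wrect(t,r,.006))
print("strip")
for a,r in blobs(hsvmask(im,(10,40,150),(30,200,255)),(395,190,430,230),15): print(a,np.round(r[0],1),wrect(t,r,.033))
print("lid")
for a,r in blobs(hsvmask(im,(15,20,150),(35,255,255)),(135,150,205,250),200): print(a,np.round(r[0],1),wrect(t,r,.008))
for a,r in blobs(hsvmask(im,(0,0,0),(180,255,60)),(155,180,185,220),15): print(a,np.round(r[0],1),wrect(t,r,.036))
print("buttons")
m=hsvmask(im,(0,150,80),(6,255,255))|hsvmask(im,(172,150,80),(180,255,255))
for a,r in blobs(m,(278,130,380,185),15): print(a,np.round(r[0],1),wrect(t,r,.165))
print("boards")
for a,r in blobs(hsvmask(im,(12,30,150),(32,200,255)),(278,125,380,190),60): print(a,np.round(r[0],1),wrect(t,r,.146))
c=cv2.resize(im[110:330,160:440],(784,616))[:600]; cv2.imwrite("pics/c1.png",c[:,:,::-1])
E
```

```text
orange
127.0 [185.8 303.2] (array([0.189 , 0.2988]), np.float64(0.0577), np.float64(0.0244), 168.9)
117.0 [230.  215.5] (array([0.4598, 0.162 ]), np.float64(0.0583), np.float64(0.0233), 84.0)
125.5 [320.6 212.8] (array([ 0.4668, -0.1212]), np.float64(0.0583), np.float64(0.0248), 167.5)
128.5 [273.6 212.4] (array([0.469 , 0.0256]), np.float64(0.0592), np.float64(0.0243), 13.8)
sheet
2750.5 [411.4 212. ] (array([ 0.4693, -0.4106]), np.float64(0.1949), np.float64(0.1502), 175.3)
strip
lid
2257.0 [170.5 200.1] (array([0.5116, 0.356 ]), np.float64(0.1889), np.float64(0.13), 6.7)
64.5 [169.2 200. ] (array([0.5097, 0.3532]), np.float64(0.0584), np.float64(0.0142), 6.8)
buttons
40.0 [286. 153.] (array([ 0.6349, -0.0162]), np.float64(0.0465), np.float64(0.0116), 179.7)
28.5 [371.  150.5] (array([ 0.6404, -0.2611]), np.float64(0.0436), np.float64(0.0115), 179.2)
boards
234.5 [288.  154.5] (array([ 0.6336, -0.0217]), np.float64(0.1266), np.float64(0.0293), 179.7)
```

View pics/c1.png

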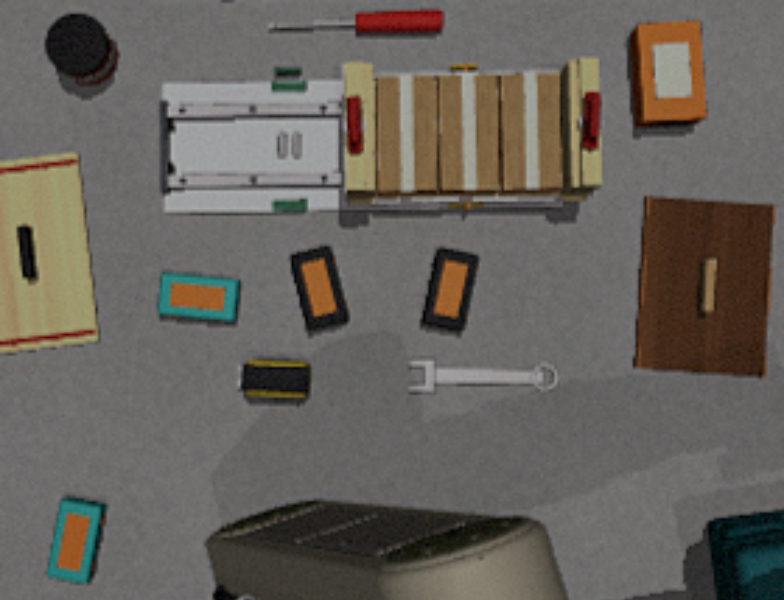

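The two black cases at (274,212) and (320,213) fit the description. The turquoise ones and the yellow-edged tape are excluded. I'll move over the sheet and look from close by.

Call:
carry_out(moves=[1,0,-0.055,0,0,0,0,1,0,-0.055,0,0,0,0,1,0,-0.055,0,0,0,0,1,0,-0.055,0,0,0,0,1,0,-0.04,0,0,0,0], squeeze=40)

```text
clock: 0.72
tcp_pos: [0.4758, -0.417, 0.2385]
orientation: [-0.001, 0.837, -0.547, -0.003]
wrist_force: [0.0, -0.3, -0.1]
finger_gap: 0.0855
```

Call:
carry_out(moves=[1,0,0,0,0,0,7,1,0,0,0,0,0,7,1,0,0,0,0,0,7,1,0,0,0,0,0,7,1,0,0,0,0,0,1])

```text
clock: 1.35
tcp_pos: [0.4789, -0.4129, 0.2345]
orientation: [0.001, -0.671, 0.742, 0.006]
wrist_force: [-0.2, -1.0, -0.5]
finger_gap: 0.0854
```

```bash
cat >> h.py <<'E'
def wray(p,z,tcp,Rm):
    "wrist fisheye pixel -> world point at height z"
    c=env.calibration("wrist"); K=c["camera_matrix"]; H=np.array(c["hand_eye"])
    u=(np.array(p,float)-[K[0,2],K[1,2]]); r=np.hypot(*u); th=r/K[0,0]
    d=np.array([*(u/max(r,1e-9)*np.sin(th)),np.cos(th)]); d=Rm@H[:3,:3]@d; o=Rm@H[:3,3]+tcp
    return o+d*(z-o[2])/d[2]
def wrectw(r,z,tcp,Rm):
    b=np.array([wray(p,z,tcp,Rm)[:2] for p in cv2.boxPoints(r)]); e1=b[1]-b[0]; e2=b[2]-b[1]
    if np.hypot(*e1)<np.hypot(*e2): e1,e2=e2,e1
    return b.mean(0).round(4),np.hypot(*e1).round(4),np.hypot(*e2).round(4),round(float(np.degrees(np.arctan2(e1[1],e1[0]))%180),1)
def snap(n,f):
    s,p,Rm=pose(); im=env.read_camera(n); cv2.imwrite(f"pics/{f}.png",im[:,:,::-1]); np.savez(f"pics/{f}.npz",p=p,R=Rm); return im,p,Rm
E
python3 - <<'E'
from h import *
goto(.469,-.411,.24,85.3)
a,_,_=snap("wrist","w1"); b,_,_=snap("top","t1")
cv2.imwrite("pics/v1.png",np.hstack([a,b])[:,:,::-1][::1]); 
v=cv2.resize(np.hstack([a[60:],b[60:]]),(800,257)); cv2.imwrite("pics/v1.png",v[:,:,::-1])
E
```

```text
t1.35 tcp [ 0.4789 -0.4129  0.2345] jaw -95.8 gap 0.0854 F [-0.2 -1.  -0.5] q [-0.84  0.44  0.21  1.36  0.    2.4 ]
 shift(tool) [-0.0009  0.0101 -0.0054]  turn [ 0.5  0.5 -1.1]
```

View pics/v1.png

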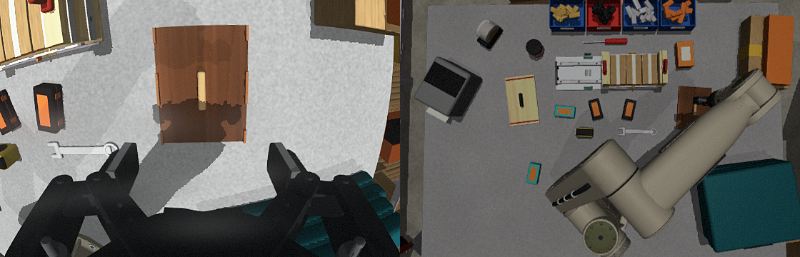

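The wrist view shows the sheet with its pale strip near full-image (283,186). The top view shows no more black cases in the area uncovered, so there are two cases.

```bash
python3 - <<'E'
from h import *
im=cv2.imread("pics/w1.png")[:,:,::-1].copy(); d=np.load("pics/w1.npz"); p,Rm=d["p"],d["R"]
hsv=cv2.cvtColor(im,cv2.COLOR_RGB2HSV); print(hsv[180,283],hsv[186,283],hsv[200,283],hsv[130,260],hsv[230,260])
for a,r in blobs(hsvmask(im,(10,40,140),(30,200,255)),(265,145,300,230),30): print("strip",a,np.round(r[0],1),wrectw(r,.033,p,Rm))
for a,r in blobs(hsvmask(im,(0,70,20),(16,255,255)),(205,80,360,265),1000): print("sheet",a,np.round(r[0],1),wrectw(r,.006,p,Rm))
E
```

```text
[ 21 101 233] [ 19 105 233] [ 20 102 238] [ 12 158 105] [ 12 102  75]
strip 372.5 [282. 182.] (array([ 0.4752, -0.4096]), np.float64(0.0453), np.float64(0.0103), 174.4)
sheet 20367.0 [281.9 178.1] (array([ 0.4679, -0.4081]), np.float64(0.1996), np.float64(0.1481), 178.2)
```

Call:
carry_out(moves=[0,-0.003,0.01,0.06,0,0,0,0,0,0,0.06,0,0,0,0,0,0,0.04,0,0,0,0,0,0,0,0,0,0,0,0,0,0,0,0,0])

```text
clock: 2.08
tcp_pos: [0.4694, -0.4096, 0.0739]
orientation: [0.001, -0.674, 0.739, 0.003]
wrist_force: [0.3, -0.2, -0.1]
finger_gap: 0.0428
```

```bash
python3 - <<'E'
from h import *
goto(.469,-.4095,.023,85)
E
```

```text
t2.08 tcp [ 0.4694 -0.4096  0.0739] jaw -95.3 gap 0.0428 F [ 0.3 -0.2 -0.1] q [-0.85  0.5  -0.09  0.98  0.    2.39]
 shift(tool) [0.0002 0.0002 0.0509]  turn [ 0.2  0.3 -0.3]
```

Call:
carry_out(moves=[0,0,0,0.03,0,0,0,0,0,0,0.021,0,0,0,-1,0,0,0,0,0,0,-1,0,0,0,0,0,0,-1,0,0,0,0,0,0])

```text
clock: 2.7
tcp_pos: [0.4749, -0.4156, 0.0336]
orientation: [0.0, -0.674, 0.738, -0.006]
wrist_force: [0.5, -0.6, -2.5]
finger_gap: 0.0107
```

Call:
carry_out(moves=[-1,0,0,0,0,0,0,-1,0,0,-0.05,0,0,0,-1,0,0,-0.06,0,0,0,-1,0,0,-0.06,0,0,0,-1,0,0,-0.06,0,0,0])

```text
clock: 3.32
tcp_pos: [0.4706, -0.4114, 0.265]
orientation: [0.0, -0.674, 0.738, -0.0]
wrist_force: [1.2, -0.4, -1.1]
finger_gap: 0.011
```

```bash
python3 - <<'E'
from h import *
goto(.637,-.139,.26,1)
E
```

```text
t3.33 tcp [ 0.4706 -0.4114  0.265 ] jaw -95.2 gap 0.011 F [ 1.2 -0.4 -1.1] q [-0.85  0.41  0.24  1.4   0.    2.38]
 shift(tool) [-0.2863 -0.1411  0.0052]  turn [-0.1  0.1 83.8]
```

```bash
python3 - <<'E'
from h import *
a,p,_=snap("wrist","w2"); print(p); b,_,_=snap("scene","s2")
v=cv2.resize(np.hstack([a,b]),(800,300)); cv2.imwrite("pics/v2.png",v[:,:,::-1])
E
```

```text
[ 0.47062437 -0.41139165  0.26503981]
```

View pics/v2.png

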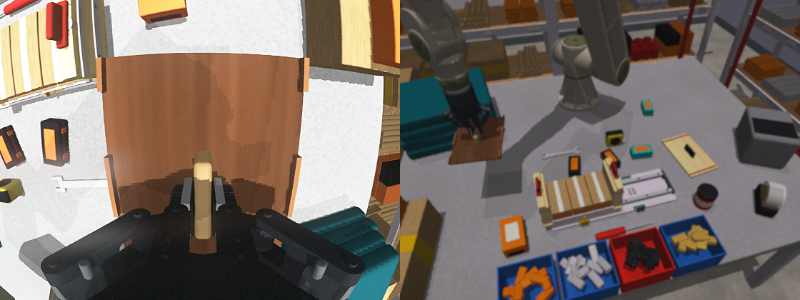

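```bash
python3 - <<'E'
from h import *
im=cv2.imread("pics/w2.png")[:,:,::-1].copy(); d=np.load("pics/w2.npz"); p,Rm=d["p"],d["R"]
m=hsvmask(im,(0,70,20),(16,255,255))
for row in (95,110,140,180):
    xs=np.where(m[row,120:440])[0]+120; l,r=xs.min(),xs.max()
    out=[]
    for dz in (-.020,-.025,-.03,-.035):
        A,B=[Rm.T@(wray((x,row),p[2]+dz+.005,p,Rm)-p) for x in (l,r)]; out.append((round(B[0]-A[0],4),round((A[0]+B[0])/2,4),round(A[1],4)))
    print(row,l,r,out)
cols=[np.where(m[60:300,x])[0].min()+60 for x in (180,230,330,380)]; print(cols)
for dz in (-.02,-.025,-.03,-.035): print(dz,[(Rm.T@(wray((x,c),p[2]+dz+.005,p,Rm)-p)).round(4)[:2] for x,c in zip((180,230,330,380),cols)])
E
```

```text
95 135 432 [(np.float64(0.1396), np.float64(0.0005), np.float64(-0.0846)), (np.float64(0.1444), np.float64(0.0005), np.float64(-0.0849)), (np.float64(0.1492), np.float64(0.0005), np.float64(-0.0852)), (np.float64(0.154), np.float64(0.0005), np.float64(-0.0855))]
110 135 432 [(np.float64(0.1401), np.float64(0.0005), np.float64(-0.0774)), (np.float64(0.145), np.float64(0.0005), np.float64(-0.0774)), (np.float64(0.1498), np.float64(0.0005), np.float64(-0.0775)), (np.float64(0.1546), np.float64(0.0005), np.float64(-0.0776))]
140 144 423 [(np.float64(0.1322), np.float64(0.0006), np.float64(-0.0627)), (np.float64(0.1368), np.float64(0.0006), np.float64(-0.0623)), (np.float64(0.1413), np.float64(0.0006), np.float64(-0.0618)), (np.float64(0.1459), np.float64(0.0006), np.float64(-0.0614))]
180 147 420 [(np.float64(0.1325), np.float64(0.0006), np.float64(-0.0432)), (np.float64(0.1371), np.float64(0.0006), np.float64(-0.0421)), (np.float64(0.1417), np.float64(0.0006), np.float64(-0.0409)), (np.float64(0.1462), np.float64(0.0006), np.float64(-0.0398))]
[np.int64(78), np.int64(75), np.int64(75), np.int64(78)]
-0.02 [array([-0.0462, -0.0905]), array([-0.023 , -0.0905]), array([ 0.021 , -0.0904]), array([ 0.0439, -0.0903])]
-0.025 [array([-0.0478, -0.091 ]), array([-0.0238, -0.091 ]), array([ 0.0217, -0.0909]), array([ 0.0454, -0.0909])]
-0.03 [array([-0.0494, -0.0916]), array([-0.0247, -0.0915]), array([ 0.0224, -0.0914]), array([ 0.0469, -0.0914])]
-0.035 [array([-0.051 , -0.0921]), array([-0.0255, -0.092 ]), array([ 0.0231, -0.0919]), array([ 0.0484, -0.0919])]
```

```bash
python3 - <<'E'
from h import *
K,Rm,t=cam("top"); print("topcam",-Rm.T@t); K,Rm,t=cam("scene"); print("scenecam",-Rm.T@t)
im=cv2.imread("pics/top0.png")[:,:,::-1].copy(); sc=cv2.imread("pics/scene0.png")[:,:,::-1].copy()
red=lambda i:hsvmask(i,(0,150,60),(7,255,255))|hsvmask(i,(172,150,60),(180,255,255))
T=[(a,r) for a,r in blobs(red(im),(278,130,380,185),15)]; S=[(a,r) for a,r in blobs(red(sc),(180,215,320,290),15)]
for a,r in T: print("top",a,r,[wrect("top",r,z)[0] for z in (.16,.17,.18)])
for a,r in S: print("scene",a,r)
for y in (-.262,-.016):
  print(proj("top",[(.638,y,.1815)]),proj("scene",[(.638,y,.1815),(.638,y,.17)]))
# tan cartons/board outline in top: rows x ends & columns
hsv=cv2.cvtColor(im,cv2.COLOR_RGB2HSV)
m=hsvmask(im,(10,40,60),(32,220,255)); k=np.zeros_like(m); k[125:192,278:382]=m[125:192,278:382]
for y in (140,147,165,172): xs=np.where(k[y])[0]; print(y,xs.min(),xs.max(),ray("top",(xs.min(),y),.146).round(4),ray("top",(xs.max()+1,y),.146).round(4))
for x in (286,290,369,310,350): ys=np.where(k[:,x])[0]; print(x,ys.min(),ys.max(),[ray("top",(x,y),.146 if x in(286,290,369) else .089)[0].round(4) for y in (ys.min(),ys.max()+1)])
E
```

```text
topcam [ 0.40336468 -0.03966911  1.60725639]
scenecam [ 1.17313755 -0.21509052  0.85210521]
top 70.0 ((286.0, 154.5), (19.0, 4.0), 90.0) [array([ 0.6313, -0.0161]), array([ 0.6297, -0.0162]), array([ 0.6282, -0.0164])]
top 34.5 ((371.0, 150.5), (15.0, 4.0), 90.0) [array([ 0.6412, -0.2619]), array([ 0.6396, -0.2604]), array([ 0.6379, -0.2588])]
scene 89.0 ((193.4390106201172, 260.9512023925781), (24.294937133789062, 5.300714015960693), 83.6598129272461)
scene 120.0 ((300.1609802246094, 237.15411376953125), (22.924680709838867, 8.607101440429688), 65.55604553222656)
[[372.19873342 150.37907682]] [[191.17989082 255.68667529]
 [192.02517277 258.89421164]]
[[285.84237662 150.98953743]] [[300.39553591 232.9131215 ]
 [300.17709399 236.17117382]]
140 283 373 [ 0.6763 -0.0072  0.146 ] [ 0.6744 -0.2732  0.146 ]
147 283 368 [ 0.6557 -0.0071  0.146 ] [ 0.6539 -0.2584  0.146 ]
165 283 374 [ 0.6027 -0.0069  0.146 ] [ 0.6008 -0.2751  0.146 ]
172 284 374 [ 0.5821 -0.0097  0.146 ] [ 0.5803 -0.2747  0.146 ]
286 132 182 [np.float64(0.6999), np.float64(0.5498)]
290 133 182 [np.float64(0.6969), np.float64(0.5497)]
369 131 180 [np.float64(0.7011), np.float64(0.5541)]
310 137 180 [np.float64(0.6956), np.float64(0.5611)]
350 179 179 [np.float64(0.5665), np.float64(0.5634)]
```

Call:
carry_out(moves=[-1,0,0,0,0,0,-10.6,-1,0,0,0,0,0,-10.6,-1,0,0,0,0,0,-10.6,-1,0,0,0,0,0,-10.6,-1,0,0,0,0,0,-10.6])

```text
clock: 4.05
tcp_pos: [0.4727, -0.4136, 0.2714]
orientation: [0.003, 0.936, -0.352, 0.007]
wrist_force: [-0.0, 0.2, -2.1]
finger_gap: 0.0107
```

Call:
carry_out(moves=[-1,0,0,0,0,0,-10.6,-1,0,0,0,0,0,-10.6,-1,0,0,0,0,0,-10.6,-1,0,0,-0.01,0,0,-10.6,-1,0,0,-0.01,0,0,0])

```text
clock: 4.68
tcp_pos: [0.4709, -0.4118, 0.2871]
orientation: [0.003, 1.0, 0.014, 0.003]
wrist_force: [-0.3, 0.4, -2.4]
finger_gap: 0.0107
```

Call:
carry_out(moves=[-1,0.03,-0.04,-0.01,0,0,0,-1,0.04,-0.05,0,0,0,0,-1,0.04,-0.05,0,0,0,0,-1,0.04,-0.04,0,0,0,0,-1,0.015,-0.02,0,0,0,0])

```text
clock: 5.3
tcp_pos: [0.6346, -0.2074, 0.2976]
orientation: [0.003, 1.0, 0.001, 0.003]
wrist_force: [-0.5, -0.3, -1.7]
finger_gap: 0.0111
```

```bash
python3 - <<'E'
from h import *
goto(.633,-.20,.28,0)
a,_,_=snap("wrist","w3")
cv2.imwrite("pics/w3.png",a[:,:,::-1])
E
```

```text
t5.30 tcp [ 0.6346 -0.2074  0.2976] jaw 0.1 gap 0.0111 F [-0.5 -0.3 -1.7] q [-0.43  0.5   0.46  1.52 -0.    1.13]
 shift(tool) [-0.0017 -0.0075  0.0175]  turn [ 0.4 -0.4  0.1]
```

View pics/w3.png

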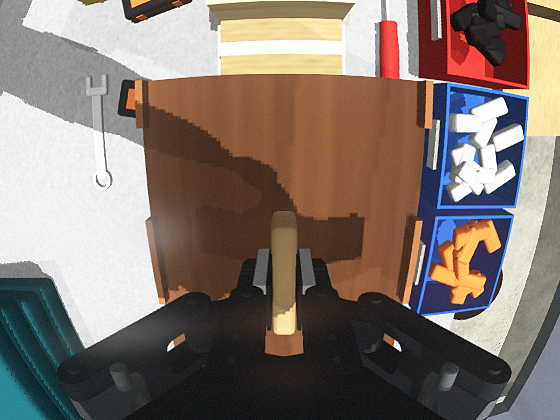

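The near edge of the leading end board shows at rows 0–18. I'll back off in -y to see the whole of it.

Call:
carry_out(moves=[-1,0,0.04,0,0,0,0,-1,0,0.03,0,0,0,0,-1,0,0.01,0,0,0,0,-1,0,0,0,0,0,0,-1,0,0,0,0,0,0])

```text
clock: 5.98
tcp_pos: [0.6368, -0.2833, 0.2972]
orientation: [0.002, 1.0, -0.002, 0.003]
wrist_force: [-0.3, 0.1, -2.4]
finger_gap: 0.0108
```

```bash
python3 - <<'E'
from h import *
goto(.633,-.28,.28,0)
a,p,Rm=snap("wrist","w4")
red=lambda i:hsvmask(i,(0,150,60),(7,255,255))|hsvmask(i,(172,150,60),(180,255,255))
for A,r in blobs(red(a),(180,0,350,80),40): print("red",A,r,wrectw(r,.16,p,Rm),wrectw(r,.18,p,Rm))
print(p)
cv2.imwrite("pics/v4.png",cv2.resize(a[0:130,150:400],(800,416))[:,:,::-1])
E
```

```text
t5.97 tcp [ 0.6368 -0.2833  0.2972] jaw -0.2 gap 0.0108 F [-0.3  0.1 -2.4] q [-0.53  0.57  0.57  1.57  0.    1.04]
 shift(tool) [-0.0039 -0.0034  0.0171]  turn [ 0.2 -0.4 -0.2]
[ 0.63682524 -0.28331214  0.29718274]
```

View pics/v4.png

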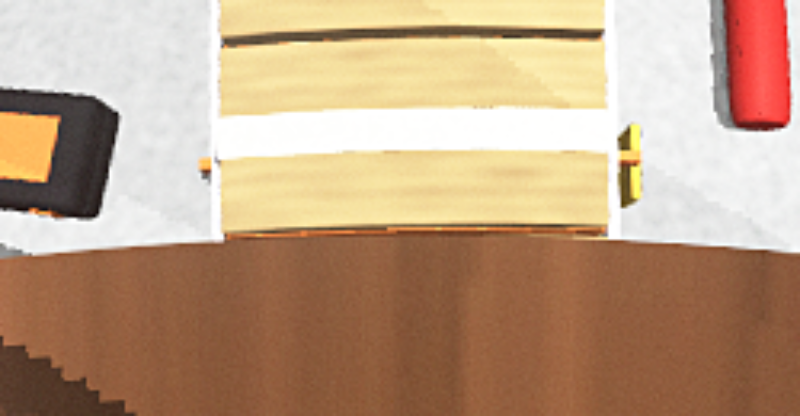

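```bash
python3 - <<'E'
from h import *
im=cv2.imread("pics/w3.png")[:,:,::-1].copy(); d=np.load("pics/w3.npz"); p,Rm=d["p"],d["R"]
g=im.astype(int)[0:75,278:286].mean(1).round().astype(int); print([(i,*g[i]) for i in range(0,75)if i<26 or i%8==0])
for r in (2,3,4,17,18,19): print(r,wray((282,r),.138,p,Rm).round(4),wray((282,r),.089,p,Rm).round(4))
d=np.load("pics/w4.npz"); p,Rm=d["p"],d["R"]
f=lambda x,y:(150+x/3.2,y/3.2)
for n,pt,z in (("cartonL",f(222,190),.089),("cartonR",f(608,190),.089),("seam1",f(413,34),.089),("seam2",f(413,229),.089),("markL",f(205,165),.03),("markR",f(632,160),.03)): print(n,wray(pt,z,p,Rm).round(4))
E
```

```text
[(0, np.int64(255), np.int64(255), np.int64(209)), (1, np.int64(125), np.int64(106), np.int64(71)), (2, np.int64(138), np.int64(120), np.int64(84)), (3, np.int64(139), np.int64(123), np.int64(86)), (4, np.int64(137), np.int64(120), np.int64(84)), (5, np.int64(134), np.int64(118), np.int64(82)), (6, np.int64(132), np.int64(114), np.int64(80)), (7, np.int64(140), np.int64(124), np.int64(86)), (8, np.int64(141), np.int64(126), np.int64(89)), (9, np.int64(143), np.int64(125), np.int64(88)), (10, np.int64(146), np.int64(129), np.int64(91)), (11, np.int64(142), np.int64(127), np.int64(89)), (12, np.int64(142), np.int64(124), np.int64(89)), (13, np.int64(138), np.int64(121), np.int64(86)), (14, np.int64(141), np.int64(123), np.int64(88)), (15, np.int64(140), np.int64(123), np.int64(87)), (16, np.int64(138), np.int64(121), np.int64(87)), (17, np.int64(123), np.int64(106), np.int64(76)), (18, np.int64(242), np.int64(209), np.int64(144)), (19, np.int64(253), np.int64(234), np.int64(167)), (20, np.int64(248), np.int64(228), np.int64(163)), (21, np.int64(245), np.int64(223), np.int64(158)), (22,
[... 328 characters left out ...]
64(254), np.int64(254)), (56, np.int64(241), np.int64(215), np.int64(152)), (64, np.int64(245), np.int64(223), np.int64(157)), (72, np.int64(250), np.int64(229), np.int64(164))]
2 [ 0.6341 -0.0373  0.138 ] [ 0.6342 -0.0212  0.089 ]
3 [ 0.6341 -0.0382  0.138 ] [ 0.6342 -0.0224  0.089 ]
4 [ 0.6341 -0.0392  0.138 ] [ 0.6342 -0.0235  0.089 ]
17 [ 0.6342 -0.0518  0.138 ] [ 0.6342 -0.0382  0.089 ]
18 [ 0.6342 -0.0528  0.138 ] [ 0.6342 -0.0394  0.089 ]
19 [ 0.6342 -0.0537  0.138 ] [ 0.6342 -0.0405  0.089 ]
cartonL [ 0.5727 -0.1574  0.089 ]
cartonR [ 0.6966 -0.158   0.089 ]
seam1 [ 0.6342 -0.1061  0.089 ]
seam2 [ 0.6341 -0.1723  0.089 ]
markL [ 0.555  -0.1382  0.03  ]
markR [ 0.7164 -0.1368  0.03  ]
```

The ledge edge, station marks and carton seams agree on the deck centre at (0.635, -0.139). I'll place the sheet now.

Call:
carry_out(moves=[-1,0,-0.05,0,0,0,0,-1,0,-0.05,0,0,0,0,-1,0,-0.04,0,0,0,0,-1,-0.002,-0.011,0.03,0,0,0.2,-1,0,0,0,0,0,0])

```text
clock: 6.65
tcp_pos: [0.6348, -0.124, 0.2673]
orientation: [0.001, 1.0, -0.003, 0.004]
wrist_force: [0.9, -0.1, -1.8]
finger_gap: 0.0105
```

```bash
python3 - <<'E'
from h import *
goto(.6345,-.132,.125,0)
E
```

```text
t6.65 tcp [ 0.6348 -0.124   0.2673] jaw -0.3 gap 0.0105 F [ 0.9 -0.1 -1.8] q [-0.32  0.45  0.31  1.42  0.    1.26]
 shift(tool) [-0.0014  0.0076  0.1424]  turn [ 0.2 -0.5 -0.3]
```

Call:
carry_out(moves=[-1,0,0.007,0,0,0,0,-1,0,0,0.05,0,0,0,-1,0,0,0.05,0,0,0,-1,0,0,0.02,0,0,0,-1,0,0,0,0,0,0])

```text
clock: 7.28
tcp_pos: [0.6415, -0.1353, 0.1534]
orientation: [0.001, 1.0, -0.004, 0.012]
wrist_force: [-0.0, 4.3, 1.3]
finger_gap: 0.0107
```

```bash
python3 - <<'E'
from h import *
goto(.6345,-.132,.125,0)
E
```

```text
t7.28 tcp [ 0.6415 -0.1353  0.1534] jaw -0.4 gap 0.0107 F [-0.   4.3  1.3] q [-0.33  0.49  0.08  1.15  0.01  1.25]
 shift(tool) [-0.0077 -0.0033  0.0282]  turn [ 0.1 -1.3 -0.4]
```

Call:
carry_out(moves=[-1,-0.003,-0.003,-0.005,0,-0.7,0,-1,-0.004,-0.003,0,0,-0.7,-0.3,-1,0,0,0,0,0,0,-1,0,0,0,0,0,0,-1,0,0,0,0,0,0])

```text
clock: 7.9
tcp_pos: [0.6362, -0.1334, 0.1618]
orientation: [0.002, 1.0, -0.003, 0.001]
wrist_force: [0.1, -0.3, -2.3]
finger_gap: 0.0109
```

```bash
python3 - <<'E'
from h import *
goto(.6345,-.131,.125,0)
im,p,Rm=snap("wrist","w5")
cv2.imwrite("pics/v5.png",im[:,:,::-1])
E
```

```text
t7.90 tcp [ 0.6362 -0.1334  0.1618] jaw -0.4 gap 0.0109 F [ 0.1 -0.3 -2.3] q [-0.33  0.49  0.11  1.19 -0.    1.25]
 shift(tool) [-0.0018 -0.0025  0.0368]  turn [ 0.3 -0.1 -0.4]
```

View pics/v5.png

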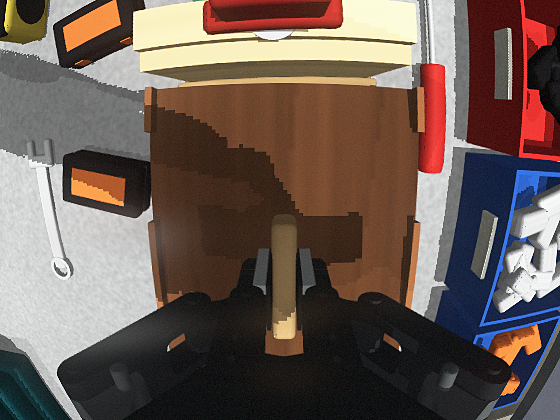

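```bash
python3 - <<'E'
from h import *
im=cv2.imread("pics/w5.png")[:,:,::-1].copy(); d=np.load("pics/w5.npz"); p,Rm=d["p"],d["R"]
for c in (220,330):
    g=im.astype(int)[:,c-3:c+4].mean((1,2)).round().astype(int); print(c,[(i,int(g[i])) for i in range(20,100,1) if abs(g[i]-g[i-1])>8])
for r in (30,35,40,45,50,55,60,65,70,75,80): print(r,[wray((283,r),z,p,Rm)[1].round(4) for z in (.146,.138,.089)])
print("sheet edge",[wray((x,87),p[2]-.0225,p,Rm).round(4) for x in (220,283,330)])
E
```

```text
220 [(21, 90), (22, 108), (30, 68), (31, 49), (34, 225), (35, 240), (39, 160), (40, 72), (42, 143), (43, 235), (63, 54), (64, 75), (79, 123), (80, 171), (81, 180), (84, 155), (85, 64), (86, 74)]
330 [(25, 71), (26, 62), (27, 48), (28, 32), (29, 248), (30, 239), (36, 174), (37, 65), (38, 77), (39, 104), (40, 240), (60, 125), (61, 79), (76, 61), (77, 166), (78, 185), (84, 71), (85, 82)]
30 [np.float64(-0.0238), np.float64(-0.0219), np.float64(-0.0103)]
35 [np.float64(-0.0261), np.float64(-0.0243), np.float64(-0.0135)]
40 [np.float64(-0.0285), np.float64(-0.0268), np.float64(-0.0168)]
45 [np.float64(-0.0308), np.float64(-0.0293), np.float64(-0.02)]
50 [np.float64(-0.0331), np.float64(-0.0317), np.float64(-0.0232)]
55 [np.float64(-0.0354), np.float64(-0.0341), np.float64(-0.0264)]
60 [np.float64(-0.0377), np.float64(-0.0365), np.float64(-0.0296)]
65 [np.float64(-0.0399), np.float64(-0.0389), np.float64(-0.0328)]
70 [np.float64(-0.0422), np.float64(-0.0413), np.float64(-0.0359)]
75 [np.float64(-0.0445), np.float64(-0.0437), np.float64(-0.0391)]
80 [np.float64(-0.0467), np.float64(-0.0461), np.float64(-0.0422)]
sheet edge [array([ 0.6074, -0.0487,  0.1393]), array([ 0.6367, -0.0495,  0.1393]), array([ 0.6584, -0.0492,  0.1393])]
```

```bash
python3 - <<'E'
from h import *
for f in ("w3","w4","w5"):
    im=cv2.imread(f"pics/{f}.png")[:,:,::-1].copy(); d=np.load(f"pics/{f}.npz"); p,Rm=d["p"],d["R"]
    m=hsvmask(im,(0,70,20),(16,255,255))
    for row in (100,115,230,260):
        k=m[row].copy(); x=283
        xs=np.where(k[140:430] if f!="w5" else k[144:428])[0]+(140 if f!="w5" else 144); l,r=xs.min(),xs.max()
        print(f,row,l,r,[tuple(np.round((B[0]-A[0],(A[0]+B[0])/2,A[1]),4)) for dz in (-.02,-.03) for A,B in [[Rm.T@(wray((x,row),p[2]+dz,p,Rm)-p) for x in (l,r)]]])
E
python3 - <<'E'
import cv2,numpy as np
a=[cv2.imread(f"pics/{f}.png")[60:340,120:450] for f in ("w3","w5")]
cv2.imwrite("pics/v6.png",cv2.resize(np.hstack(a),(800,340)))
E
```

```text
w3 100 140 429 [(np.float64(0.1395), np.float64(0.0009), np.float64(-0.0811)), (np.float64(0.1488), np.float64(0.001), np.float64(-0.0815))]
w3 115 140 429 [(np.float64(0.1402), np.float64(0.0009), np.float64(-0.0737)), (np.float64(0.1496), np.float64(0.001), np.float64(-0.0737))]
w3 230 147 420 [(np.float64(0.1441), np.float64(0.0004), np.float64(-0.0143)), (np.float64(0.1538), np.float64(0.0005), np.float64(-0.0103))]
w3 260 152 416 [(np.float64(0.1446), np.float64(0.0008), np.float64(0.0034)), (np.float64(0.1543), np.float64(0.0008), np.float64(0.0086))]
w4 100 140 429 [(np.float64(0.1398), np.float64(0.0009), np.float64(-0.0811)), (np.float64(0.1491), np.float64(0.0009), np.float64(-0.0815))]
w4 115 140 429 [(np.float64(0.1405), np.float64(0.0009), np.float64(-0.0737)), (np.float64(0.1498), np.float64(0.001), np.float64(-0.0737))]
w4 230 147 421 [(np.float64(0.1448), np.float64(0.0007), np.float64(-0.0143)), (np.float64(0.1544), np.float64(0.0008), np.float64(-0.0102))]
w4 260 152 416 [(np.float64(0.1446), np.float64(0.0008), np.float64(0.0034)), (np.float64(0.1543), np.float64(0.0008), np.float64(0.0086))]
w5 100 144 427 [(np.float64(0.1364), np.float64(0.0013), np.float64(-0.0809)), (np.float64(0.1455), np.float64(0.0014), np.float64(-0.0813))]
w5 115 144 427 [(np.float64(0.1371), np.float64(0.0013), np.float64(-0.0736)), (np.float64(0.1462), np.float64(0.0014), np.float64(-0.0735))]
w5 230 148 419 [(np.float64(0.143), np.float64(0.0003), np.float64(-0.0142)), (np.float64(0.1525), np.float64(0.0003), np.float64(-0.0101))]
w5 260 151 416 [(np.float64(0.1452), np.float64(0.0003), np.float64(0.0036)), (np.float64(0.1549), np.float64(0.0003), np.float64(0.0088))]
```

View pics/v6.png

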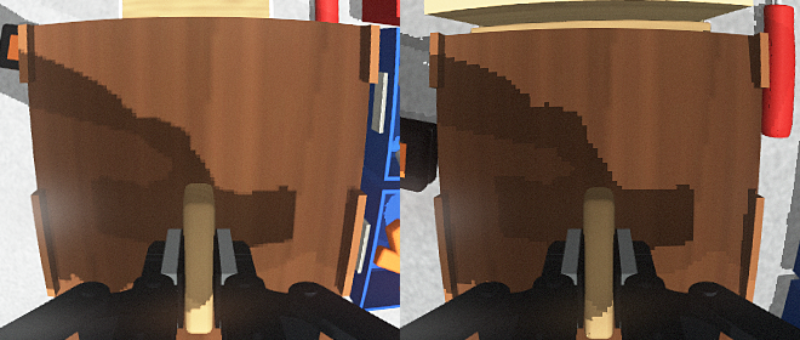

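The bump pitched the sheet slightly, leading edge down. I'll shift it +y so both edges clear the ledges, trim the yaw by 1°, and lower until the cartons level it.

Call:
carry_out(moves=[-1,-0.002,-0.005,0,0,0,-1.2,-1,0,0,0,0,0,0,-1,0,0,0.01,0,0,0,-1,0,0,0.01,0,0,0,-1,0,0,0,0,0,0])

```text
clock: 8.57
tcp_pos: [0.6335, -0.1277, 0.1396]
orientation: [0.002, 1.0, 0.008, 0.0]
wrist_force: [-0.2, 0.6, -1.6]
finger_gap: 0.0103
```

```bash
python3 - <<'E'
from h import *
goto(.6345,-.128,.117,1)
im,p,Rm=snap("wrist","w7")
for c in (220,330):
    g=im.astype(int)[:,c-3:c+4].mean((1,2)).round().astype(int); print(c,[(i,int(g[i])) for i in range(20,100,1) if abs(g[i]-g[i-1])>8])
for r in (45,50,55,60,65,70,75,80,85): print(r,[wray((283,r),z,p,Rm)[1].round(4) for z in (.146,.138,.11)])
E
```

```text
t8.57 tcp [ 0.6335 -0.1277  0.1396] jaw 1.0 gap 0.0103 F [-0.2  0.6 -1.6] q [-0.32  0.49  0.06  1.14 -0.    1.23]
 shift(tool) [0.0009 0.0003 0.0226]  turn [ 0.2 -0.1 -0. ]
220 [(20, 106), (29, 75), (30, 48), (31, 59), (32, 45), (34, 224), (35, 239), (40, 128), (41, 79), (43, 66), (44, 239), (68, 55), (69, 73), (70, 82), (83, 110), (84, 141), (85, 70)]
330 [(26, 72), (29, 46), (30, 17), (31, 228), (32, 242), (39, 214), (40, 75), (43, 159), (44, 240), (67, 165), (68, 71), (69, 84)]
45 [np.float64(-0.0292), np.float64(-0.0277), np.float64(-0.0224)]
50 [np.float64(-0.0312), np.float64(-0.0298), np.float64(-0.025)]
55 [np.float64(-0.0332), np.float64(-0.0319), np.float64(-0.0275)]
60 [np.float64(-0.0351), np.float64(-0.034), np.float64(-0.03)]
65 [np.float64(-0.037), np.float64(-0.036), np.float64(-0.0325)]
70 [np.float64(-0.0389), np.float64(-0.0381), np.float64(-0.035)]
75 [np.float64(-0.0409), np.float64(-0.0401), np.float64(-0.0374)]
80 [np.float64(-0.0428), np.float64(-0.0421), np.float64(-0.0399)]
85 [np.float64(-0.0447), np.float64(-0.0442), np.float64(-0.0424)]
```

Call:
carry_out(moves=[-1,0,0,0.008,0,0,0,-1,0,0,0.008,0,0,0,-1,0,0,0.006,0,0,0,-1,0,0,0.003,0,0,0,-1,0,0,0,0,0,0])

```text
clock: 9.25
tcp_pos: [0.6353, -0.1297, 0.1211]
orientation: [0.004, 1.0, 0.008, 0.004]
wrist_force: [-0.8, 0.9, -0.2]
finger_gap: 0.0105
```

```bash
python3 - <<'E'
from h import *
goto(.6345,-.128,.117,1)
im,p,Rm=snap("wrist","w8"); cv2.imwrite("pics/v8.png",im[:,:,::-1])
E
```

```text
t9.25 tcp [ 0.6353 -0.1297  0.1211] jaw 0.9 gap 0.0105 F [-0.8  0.9 -0.2] q [-0.32  0.5   0.03  1.09 -0.01  1.23]
 shift(tool) [-0.0008 -0.0017  0.0041]  turn [ 0.5 -0.5 -0.1]
```

View pics/v8.png

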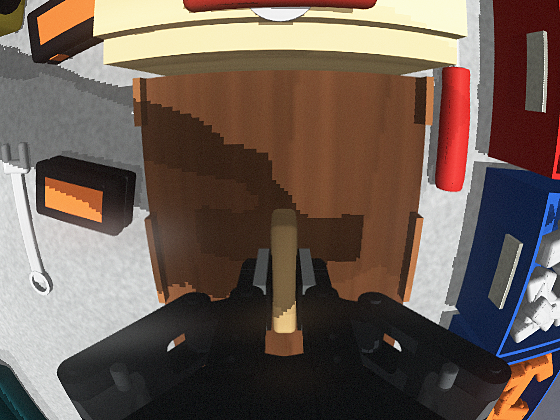

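The sheet is between the boards and its load has come off the wrist. I'll press gently, then release and rise.

Call:
carry_out(moves=[-1,0,0,0.003,0,0,0,-1,0,0,0.002,0,0,0,-0.5,0,0,0,0,0,0,-0.4,0,0,0,0,0,0,-0.4,0,0,0,0,0,0])

```text
clock: 9.93
tcp_pos: [0.6356, -0.1294, 0.1191]
orientation: [0.005, 1.0, 0.008, 0.006]
wrist_force: [-1.2, 0.7, -0.2]
finger_gap: 0.0254
```

Call:
carry_out(moves=[-0.4,0,0,-0.03,0,0,0,-0.4,0,0,-0.04,0,0,0,-0.4,0,0,-0.05,0,0,0,-0.4,0,0,-0.04,0,0,0,0.5,0,0,0,0,0,0])

```text
clock: 10.55
tcp_pos: [0.6333, -0.1275, 0.2792]
orientation: [0.004, 1.0, 0.008, 0.002]
wrist_force: [0.3, -0.0, -0.1]
finger_gap: 0.0429
```

```bash
python3 - <<'E'
from h import *
goto(.6345,-.128,.3,1)
im,p,Rm=snap("wrist","w9"); cv2.imwrite("pics/v9.png",im[:,:,::-1])
E
```

```text
t10.55 tcp [ 0.6333 -0.1275  0.2792] jaw 0.9 gap 0.0429 F [ 0.3 -0.  -0.1] q [-0.32  0.45  0.33  1.45 -0.01  1.23]
 shift(tool) [ 0.0013  0.0006 -0.0208]  turn [ 0.4 -0.3 -0.1]
```

View pics/v9.png

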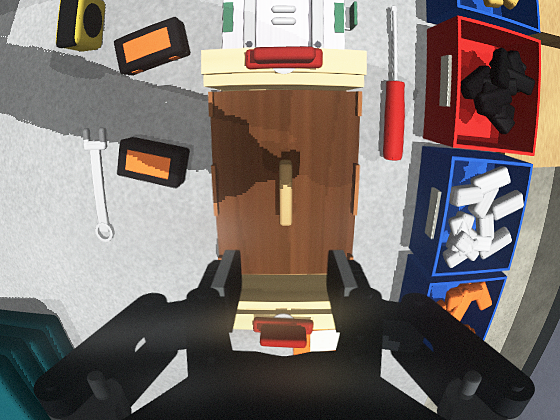

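The sheet lies between the boards at rows 90–275, its strip at (286,192). Both buttons are visible and the two cases are at (152,47) and (152,162). I'll measure all of these from this frame.

```bash
python3 - <<'E'
from h import *
im=cv2.imread("pics/w9.png")[:,:,::-1].copy(); d=np.load("pics/w9.npz"); p,Rm=d["p"],d["R"]
red=hsvmask(im,(0,150,60),(7,255,255))|hsvmask(im,(172,150,60),(180,255,255))
for A,r in blobs(red,(220,30,340,360),200): print("red",A,np.round(r[0]),[wrectw(r,z,p,Rm) for z in (.165,.18)])
for A,r in blobs(hsvmask(im,(3,130,20),(16,255,150)),(205,85,365,280),3000): print("sheet",A,np.round(r[0]),wrectw(r,.095,p,Rm))
for A,r in blobs(hsvmask(im,(10,40,120),(30,160,255)),(270,150,300,235),100): print("strip",A,np.round(r[0]),wrectw(r,.122,p,Rm))
for A,r in blobs(hsvmask(im,(5,160,150),(20,255,255)),(100,10,205,200),300): print("case",A,np.round(r[0]),wrectw(r,.036,p,Rm))
E
```

```text
red 300.0 [283. 343.] [(array([ 0.636 , -0.2711]), np.float64(0.0447), np.float64(0.011), 178.4), (array([ 0.6357, -0.2576]), np.float64(0.042), np.float64(0.0103), 178.4)]
red 1468.0 [284.  58.] [(array([ 0.6325, -0.0158]), np.float64(0.0559), np.float64(0.0162), 1.1), (array([ 0.6324, -0.018 ]), np.float64(0.0524), np.float64(0.0152), 1.1)]
sheet 22677.5 [284. 182.] (array([ 0.6351, -0.1339]), np.float64(0.197), np.float64(0.1443), 94.5)
strip 1385.5 [284. 200.] (array([ 0.6353, -0.139 ]), np.float64(0.0666), np.float64(0.026), 90.3)
case 836.5 [147. 164.] (array([ 0.4657, -0.1204]), np.float64(0.0611), np.float64(0.0272), 167.8)
case 878.0 [146.  44.] (array([0.4676, 0.0271]), np.float64(0.0638), np.float64(0.0264), 12.8)
```

Call:
carry_out(moves=[1,-0.04,0,0,0,0,-9,1,-0.04,0.006,0,0,0,-9,1,-0.04,0.013,0,0,0,-9,1,-0.036,0.015,0,0,0,-9,1,0,0,0.04,0,0,-10])

```text
clock: 11.22
tcp_pos: [0.4913, -0.1976, 0.2278]
orientation: [-0.0, 0.912, 0.411, -0.004]
wrist_force: [0.7, -0.4, 0.2]
finger_gap: 0.0855
```

Call:
carry_out(moves=[1,0,0,0.04,0,0,-10,1,0,0,0.03,0,0,-10,1,0,0,0.02,0,0,-9,1,0,0,0,0,0,0,1,0,0,0,0,0,0])

```text
clock: 11.85
tcp_pos: [0.4825, -0.1945, 0.1243]
orientation: [-0.01, 0.776, 0.63, -0.007]
wrist_force: [-0.3, -0.7, 1.0]
finger_gap: 0.0856
```

```bash
cat >> h.py <<'E'
def cases(f,roi=(0,0,560,300),z=.036):
    im,p,Rm=snap("wrist",f)
    for A,r in blobs(hsvmask(im,(5,150,130),(20,255,255)),roi,300):
        w=wrectw(r,z,p,Rm)
        if .05<w[1]<.07 and .02<w[2]<.032: print("case",A,np.round(r[0]),w)
E
python3 - <<'E'
from h import *
goto(.467,-.1205,.12,77.7)
cases("w10")
E
```

```text
t11.85 tcp [ 0.4825 -0.1945  0.1243] jaw 78.1 gap 0.0856 F [-0.3 -0.7  1. ] q [-0.53  0.29 -0.28  1.02 -0.01 -0.33]
 shift(tool) [ 0.0692 -0.0303  0.0052]  turn [-1.4 -0.1  0.4]
case 2763.5 [382. 173.] (array([ 0.4655, -0.1199]), np.float64(0.0603), np.float64(0.0263), 167.6)
case 1333.0 [534. 146.] (array([0.4678, 0.0273]), np.float64(0.0673), np.float64(0.0265), 15.2)
```

Call:
carry_out(moves=[1,0.035,-0.015,0,-0.7,0,0,1,0.03,-0.014,0,0,0,0,1,0.004,-0.002,0,0,0,0,1,0,0,0.03,0,0,0,1,0,0,0,0,0,0])

```text
clock: 12.52
tcp_pos: [0.4704, -0.1215, 0.0993]
orientation: [-0.0, 0.779, 0.628, -0.0]
wrist_force: [-0.5, 0.7, 0.2]
finger_gap: 0.0854
```

```bash
python3 - <<'E'
from h import *
goto(.466,-.120,.018,77.6)
E
```

```text
t12.53 tcp [ 0.4704 -0.1215  0.0993] jaw 77.7 gap 0.0854 F [-0.5  0.7  0.2] q [-0.42  0.24 -0.42  0.91 -0.   -0.2 ]
 shift(tool) [ 0.0006 -0.0045  0.0813]  turn [-0.   0.   0.1]
```

Call:
carry_out(moves=[1,0,-0.0045,0.03,0,0,0,1,0,0,0.03,0,0,0,1,0,0,0.016,0,0,0,1,0,0,0.003,0,0,0,1,0,0,0,0,0,0])

```text
clock: 13.15
tcp_pos: [0.4733, -0.1264, 0.0254]
orientation: [0.006, 0.78, 0.625, 0.002]
wrist_force: [0.3, -0.5, -0.8]
finger_gap: 0.0852
```

Call:
carry_out(moves=[-1,0,0,0,0,0,0,-1,0,0,0,0,0,0,-1,0,0,0,0,0,0,-1,0,0,0,0,0,0,-1,0,0,0,0,0,0])

```text
clock: 13.78
tcp_pos: [0.475, -0.1271, 0.0278]
orientation: [0.008, 0.78, 0.625, 0.003]
wrist_force: [-0.7, -0.4, -1.3]
finger_gap: 0.0473
```

```bash
python3 - <<'E'
from h import *
goto(.466,-.120,.018,77.6)
E
```

```text
t13.78 tcp [ 0.475  -0.1271  0.0278] jaw 77.4 gap 0.0473 F [-0.7 -0.4 -1.3] q [-0.42  0.32 -0.52  0.71 -0.   -0.2 ]
 shift(tool) [ 0.0051 -0.0105  0.0096]  turn [ 0.9  0.3 -0.2]
```

Call:
carry_out(moves=[-1,0,0,-0.04,0,0,0,-1,0,0,-0.06,0,0,0,-1,0,0,-0.06,0,0,9.6,-1,0,0,-0.05,0,0,9.6,-1,0,0,0,0,0,9.6])

```text
clock: 14.4
tcp_pos: [0.4701, -0.1247, 0.2421]
orientation: [0.005, 0.915, 0.405, 0.003]
wrist_force: [-0.5, 1.3, -2.6]
finger_gap: 0.0471
```

Call:
carry_out(moves=[-1,0,0,0,0,0,9.6,-1,0,0,0,0,0,9.6,-1,0,0,0,0,0,9.6,-1,0,0,0,0,0,9.6,-1,0,0,0,0,0,9.6])

```text
clock: 15.02
tcp_pos: [0.4691, -0.1244, 0.2419]
orientation: [0.003, 1.0, -0.017, 0.004]
wrist_force: [0.5, -0.3, -1.6]
finger_gap: 0.0472
```

```bash
python3 - <<'E'
from h import *
goto(.673,-.194,.24,1.2)
E
```

```text
t15.03 tcp [ 0.4691 -0.1244  0.2419] jaw -1.9 gap 0.0472 F [ 0.5 -0.3 -1.6] q [-0.42  0.13 -0.19  1.24 -0.    1.18]
 shift(tool) [0.2061 0.0627 0.0039]  turn [ 0.4 -0.4 -3.1]
```

Call:
carry_out(moves=[-1,0.045,0.014,0,0,0,-3,-1,0.05,0.015,0,0,0,0,-1,0.05,0.015,0,0,0,0,-1,0.045,0.012,0,0,0,0,-1,0.005,0,0,0,0,0])

```text
clock: 15.65
tcp_pos: [0.6668, -0.1797, 0.2389]
orientation: [0.002, 1.0, 0.009, 0.0]
wrist_force: [-0.5, -0.1, -2.6]
finger_gap: 0.0474
```

```bash
python3 - <<'E'
from h import *
goto(.673,-.194,.13,1.2)
im,p,Rm=snap("wrist","w11")
m=hsvmask(im,(5,150,130),(20,255,255))
for A,r in blobs(m,(200,100,370,400),200): print(A,np.round(r[0]),np.round(r[1]),r[2])
E
```

```text
t15.65 tcp [ 0.6668 -0.1797  0.2389] jaw 1.1 gap 0.0474 F [-0.5 -0.1 -2.6] q [-0.38  0.55  0.4   1.42 -0.    1.17]
 shift(tool) [0.0058 0.014  0.1089]  turn [ 0.2 -0.  -0.1]
586.5 [307. 343.] [25. 75.] 79.33021545410156
7405.0 [285. 257.] [124.  66.] 90.0
```

```bash
python3 - <<'E'
from h import *
d=np.load("pics/w11.npz"); p,Rm=d["p"],d["R"]
im=cv2.imread("pics/w11.png")[:,:,::-1].copy()
for A,r in blobs(hsvmask(im,(5,150,130),(20,255,255)),(200,100,370,320),2000):
    w=wrectw(r,p[2]+.0085,p,Rm); print(w,w[0]-p[:2])
E
```

```text
(array([ 0.6674, -0.1684]), np.float64(0.0595), np.float64(0.0257), 93.6) [0.00059594 0.01125567]
```

Call:
carry_out(moves=[-1,0.006,0.014,0,0,0,0,-1,0,0,0.03,0,0,0,-1,0,0,0.035,0,0,0,-1,0,0,0.02,0,0,0,-1,0,0,0,0,0,0])

```text
clock: 16.32
tcp_pos: [0.6666, -0.1914, 0.1539]
orientation: [0.001, 1.0, 0.01, -0.002]
wrist_force: [0.4, -0.1, -1.6]
finger_gap: 0.0472
```

```bash
python3 - <<'E'
from h import *
goto(.673,-.194,.122,1.2)
E
```

```text
t16.32 tcp [ 0.6666 -0.1914  0.1539] jaw 1.1 gap 0.0472 F [ 0.4 -0.1 -1.6] q [-0.39  0.58  0.24  1.24 -0.    1.16]
 shift(tool) [0.0065 0.0026 0.0318]  turn [ 0.2  0.2 -0.1]
```

Call:
carry_out(moves=[-1,0.006,0.002,0,0,0,0,-1,0,0,0.015,0,0,0,-1,0,0,0.01,0,0,0,-1,0,0,0.005,0,0,0,-1,0,0,0,0,0,0])

```text
clock: 16.95
tcp_pos: [0.6734, -0.1937, 0.1255]
orientation: [0.002, 1.0, 0.01, 0.0]
wrist_force: [-0.4, -0.6, -1.5]
finger_gap: 0.0468
```

```bash
python3 - <<'E'
from h import *
goto(.673,-.194,.122,1.2)
E
```

```text
t16.95 tcp [ 0.6734 -0.1937  0.1255] jaw 1.1 gap 0.0468 F [-0.4 -0.6 -1.5] q [-0.39  0.61  0.22  1.18 -0.    1.16]
 shift(tool) [-0.0004  0.0002  0.0035]  turn [ 0.3 -0.  -0.1]
```

Call:
carry_out(moves=[-1,0,0,0.003,0,0,0,-1,0,0,0.003,0,0,0,0.4,0,0,0,0,0,0,0.4,0,0,0,0,0,0,0.4,0,0,-0.02,0,0,0])

```text
clock: 17.58
tcp_pos: [0.6733, -0.1939, 0.1415]
orientation: [0.003, 1.0, 0.01, 0.001]
wrist_force: [-0.7, -0.1, -0.1]
finger_gap: 0.0594
```

Call:
carry_out(moves=[0.4,0,0,-0.04,0,0,0,0.4,0,0,-0.05,0,0,0,0.4,-0.02,0,-0.05,0,0,0,0.4,-0.02,0.02,0,0,0,0,1,0,0,0,0,0,0])

```text
clock: 18.2
tcp_pos: [0.6339, -0.2143, 0.2872]
orientation: [0.004, 1.0, 0.01, 0.002]
wrist_force: [0.0, 0.7, -0.0]
finger_gap: 0.0758
```

```bash
python3 - <<'E'
from h import *
goto(.469,.026,.24,-76.7)
cases("w12",(0,0,205,300))
cases("w13",(205,60,400,330),.130)
E
```

```text
t18.20 tcp [ 0.6339 -0.2143  0.2872] jaw 1.2 gap 0.0758 F [ 0.   0.7 -0. ] q [-0.44  0.5   0.44  1.5  -0.    1.11]
 shift(tool) [-0.1602 -0.2439  0.0447]  turn [ 0.2 -0.5 77.9]
case 1821.5 [327. 156.] (array([ 0.6743, -0.183 ]), np.float64(0.0601), np.float64(0.0262), 91.2)
```

Call:
carry_out(moves=[1,-0.035,-0.035,0,0,0,0,1,-0.035,-0.05,0,0,0,0,1,-0.035,-0.055,0,0,0,0,1,-0.03,-0.05,0,0,0,0,1,-0.015,-0.03,0,0,0,0])

```text
clock: 18.92
tcp_pos: [0.4796, 0.007, 0.278]
orientation: [0.001, 1.0, 0.01, -0.001]
wrist_force: [0.8, 1.1, -0.4]
finger_gap: 0.0855
```

Call:
carry_out(moves=[1,0,0,0,0,0,10,1,0,0,0,0,0,10,1,0,0,0.03,0,0,10,1,0,0,0.04,0,0,10,1,0,0,0.04,0,0,10])

```text
clock: 19.55
tcp_pos: [0.4808, 0.0136, 0.1665]
orientation: [-0.0, 0.907, -0.421, 0.002]
wrist_force: [0.2, -0.8, 0.1]
finger_gap: 0.0856
```

Call:
carry_out(moves=[1,0,0,0.03,0,0,10,1,0,0,0.02,0,0,10,1,0,0,0,0,0,7,1,0,0,0,0,0,0,1,0,0,0,0,0,0])

```text
clock: 20.18
tcp_pos: [0.4773, 0.0173, 0.1083]
orientation: [0.002, 0.781, -0.625, -0.004]
wrist_force: [0.4, -0.5, -0.3]
finger_gap: 0.0856
```

```bash
python3 - <<'E'
from h import *
cases("w14")
goto(.469,.026,.12,-76.7)
E
```

```text
case 2986.0 [265. 229.] (array([0.4681, 0.0274]), np.float64(0.0599), np.float64(0.0259), 14.8)
case 1934.0 [ 89. 202.] (array([0.4585, 0.163 ]), np.float64(0.0632), np.float64(0.0287), 84.2)
t20.23 tcp [0.4774 0.0173 0.1084] jaw -77.3 gap 0.085 F [-0.4  0.2 -0.8] q [-0.13  0.22 -0.42  0.94  0.    2.79]
 shift(tool) [-0.0104  0.0064 -0.0115]  turn [ 0.5  0.2 -0.6]
```

Call:
carry_out(moves=[1,-0.007,0.007,0,0,0,-1,1,-0.006,0.006,0.02,0,0,0,1,0,0,0.03,0,0,0,1,0,0,0.025,0,0,0,1,0,0,0.01,0,0,0])

```text
clock: 20.85
tcp_pos: [0.4612, 0.0286, 0.0244]
orientation: [0.0, 0.789, -0.615, -0.002]
wrist_force: [-0.1, 0.8, 0.1]
finger_gap: 0.0852
```

Call:
carry_out(moves=[1,0,0,0.003,0,0,0,-1,0,0,0,0,0,0,-1,0,0,0,0,0,0,-1,0,0,0,0,0,0,-1,0,0,0,0,0,0])

```text
clock: 21.48
tcp_pos: [0.4622, 0.0286, 0.0232]
orientation: [-0.001, 0.789, -0.614, -0.0]
wrist_force: [-0.5, 0.0, -3.0]
finger_gap: 0.0473
```

```bash
python3 - <<'E'
from h import *
goto(.468,.027,.018,-75.5)
E
```

```text
t21.48 tcp [0.4622 0.0286 0.0232] jaw -75.8 gap 0.0473 F [-0.5  0.  -3. ] q [-0.11  0.29 -0.58  0.7   0.    2.78]
 shift(tool) [ 0.003  -0.0052  0.0052]  turn [-0.   0.1 -0.3]
```

Call:
carry_out(moves=[-1,0,0,-0.04,0,0,0,-1,0,0,-0.06,0,0,0,-1,0,0,-0.06,0,0,-9.6,-1,0,0,-0.05,0,0,-9.6,-1,0,0,0,0,0,-9.6])

```text
clock: 22.1
tcp_pos: [0.46, 0.0286, 0.2378]
orientation: [-0.0, 0.92, -0.392, -0.003]
wrist_force: [0.3, 0.2, -3.1]
finger_gap: 0.0471
```

Call:
carry_out(moves=[-1,0,0,0,0,0,-9.6,-1,0,0,0,0,0,-9.6,-1,0,0,0,0,0,-9.6,-1,0,0,0,0,0,-9.6,-1,0,0,0,0,0,-9.6])

```text
clock: 22.72
tcp_pos: [0.4585, 0.0289, 0.2373]
orientation: [-0.002, 1.0, 0.031, -0.004]
wrist_force: [-0.4, -0.0, -3.3]
finger_gap: 0.047
```

```bash
python3 - <<'E'
from h import *
goto(.596,-.098,.24,1.2)
E
```

```text
t22.73 tcp [0.4585 0.0289 0.2373] jaw 3.6 gap 0.047 F [-0.4 -0.  -3.3] q [-0.11  0.1  -0.24  1.24  0.    1.4 ]
 shift(tool) [ 0.1293  0.1352 -0.0042]  turn [-0.2  0.5  2.4]
```

Call:
carry_out(moves=[-1,0.03,0.033,0,0,0,2.4,-1,0.035,0.036,0,0,0,0,-1,0.035,0.036,0,0,0,0,-1,0.025,0.025,0,0,0,0,-1,0.004,0.005,0,0,0,0])

```text
clock: 23.35
tcp_pos: [0.5931, -0.1042, 0.2326]
orientation: [-0.003, 1.0, 0.012, -0.006]
wrist_force: [-0.7, 0.5, -3.4]
finger_gap: 0.0469
```

```bash
python3 - <<'E'
from h import *
goto(.596,-.098,.14,1.2)
im,p,Rm=snap("wrist","w15")
for A,r in blobs(hsvmask(im,(5,150,130),(20,255,255)),(200,100,370,330),1000):
    w=wrectw(r,p[2]+.0128,p,Rm); print(w,w[0]-p[:2])
E
```

```text
t23.35 tcp [ 0.5931 -0.1042  0.2326] jaw 1.3 gap 0.0469 F [-0.7  0.5 -3.4] q [-0.31  0.38  0.12  1.32  0.    1.24]
 shift(tool) [ 0.0043 -0.0056  0.0926]  turn [-0.4  0.7  0.1]
(array([ 0.5935, -0.0975]), np.float64(0.0553), np.float64(0.0253), 93.9) [0.00042962 0.0067455 ]
```

Call:
carry_out(moves=[-1,0.002,-0.006,0.02,0,0,0,-1,0.002,0,0.03,0,0,0,-1,0,0,0.025,0,0,0,-1,0,0,0.015,0,0,0,-1,0,0,0,0,0,0])

```text
clock: 24.02
tcp_pos: [0.5913, -0.0932, 0.1402]
orientation: [-0.004, 1.0, 0.013, -0.009]
wrist_force: [0.7, 0.7, -2.8]
finger_gap: 0.0474
```

```bash
python3 - <<'E'
from h import *
goto(.596,-.098,.117,1.2)
E
```

```text
t24.02 tcp [ 0.5913 -0.0932  0.1402] jaw 1.5 gap 0.0474 F [ 0.7  0.7 -2.8] q [-0.29  0.42 -0.05  1.12  0.    1.25]
 shift(tool) [0.005  0.0052 0.0231]  turn [-0.5  1.   0.3]
```

Call:
carry_out(moves=[-1,0.005,0.005,0,-0.5,1,0,-1,0,0,0.008,0,0,0,-1,0,0,0.007,0,0,0,-1,0,0,0.004,0,0,0,-1,0,0,0,0,0,0])

```text
clock: 24.65
tcp_pos: [0.5982, -0.0987, 0.1229]
orientation: [0.001, 1.0, 0.013, 0.003]
wrist_force: [-0.1, -1.0, -3.5]
finger_gap: 0.0472
```

```bash
python3 - <<'E'
from h import *
goto(.596,-.098,.117,1.2)
E
```

```text
t24.65 tcp [ 0.5982 -0.0987  0.1229] jaw 1.5 gap 0.0472 F [-0.1 -1.  -3.5] q [-0.3   0.43 -0.09  1.05  0.    1.25]
 shift(tool) [-0.0022 -0.0008  0.0059]  turn [ 0.1 -0.3  0.3]
```

Call:
carry_out(moves=[-1,0,0,0.004,0,0,0,-1,0,0,0.004,0,0,0,0.4,0,0,0,0,0,0,0.4,0,0,0,0,0,0,0.4,0,0,-0.02,0,0,0])

```text
clock: 25.28
tcp_pos: [0.5975, -0.0987, 0.1361]
orientation: [0.001, 1.0, 0.013, 0.003]
wrist_force: [0.5, -0.3, 0.3]
finger_gap: 0.0599
```

Call:
carry_out(moves=[0.4,0,0,-0.04,0,0,0,0.4,0,0,-0.05,0,0,0,0.4,0.01,0.02,-0.05,0,0,0,0.4,0.02,0.03,0,0,0,0,1,0,0,0,0,0,0])

```text
clock: 25.9
tcp_pos: [0.6326, -0.1491, 0.2843]
orientation: [0.003, 1.0, 0.014, 0.008]
wrist_force: [-0.4, 0.0, -0.6]
finger_gap: 0.0758
```

```bash
python3 - <<'E'
from h import *
goto(.5116,.354,.24,96.8)
cases("w16",(205,60,400,330),.130)
im=cv2.imread("pics/w16.png"); t,_,_=snap("top","t16")
m=t[170:230,255:340]
for A,r in blobs(hsvmask(t,(5,130,120),(22,255,255)),(150,120,380,330)): print("top orange",A,np.round(r[0],1))
v=np.hstack([im,t[:,:,::-1]])
cv2.imwrite("pics/v16.png",cv2.resize(v,(800,300)))
E
```

```text
t25.90 tcp [ 0.6326 -0.1491  0.2843] jaw 1.6 gap 0.0758 F [-0.4  0.  -0.6] q [-0.36  0.45  0.34  1.45  0.    1.19]
 shift(tool) [-0.1078 -0.5064  0.0397]  turn [-0.5 -1.  84.8]
case 1557.5 [327. 227.] (array([ 0.6773, -0.1855]), np.float64(0.0612), np.float64(0.0264), 88.7)
case 1780.5 [250. 174.] (array([ 0.6045, -0.1356]), np.float64(0.0599), np.float64(0.0258), 93.0)
top orange 115.0 [230.  215.6]
```

View pics/v16.png

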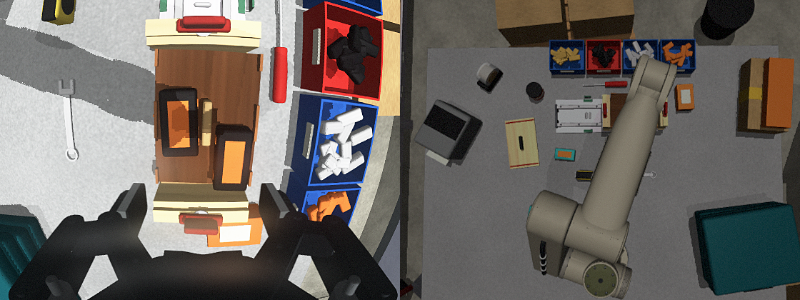

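The cases are in their rows. Case B lies about 43 mm back of where I put it, probably the announced knock, but it looks flat beside the strip. I'll check the sheet edge and flatness, then move to the lid.

```bash
python3 - <<'E'
from h import *
im=cv2.imread("pics/w16.png")[:,:,::-1].copy(); d=np.load("pics/w16.npz"); p,Rm=d["p"],d["R"]
g=im.astype(int)
for c in (240,260,330):
    a=g[:,c-3:c+4].mean((1,2)).round().astype(int); print(c,[(i,int(a[i])) for i in range(25,90) if abs(a[i]-a[i-1])>10])
for r in (48,62,65,68,70,72,75,78): print(r,[wray((283,r),z,p,Rm)[1].round(4) for z in (.138,.094)])
# case B, outline of its black body at top z .13
m=hsvmask(im,(0,0,0),(180,255,45))
for A,r in blobs(m,(215,110,285,230),1000): print("B body",wrectw(r,.115,p,Rm))
E
```

```text
240 [(49, 91), (50, 155), (51, 241), (62, 63), (63, 79)]
260 [(34, 63), (39, 64), (40, 112), (42, 101), (43, 90), (44, 48), (45, 86), (46, 241), (48, 227), (49, 58), (50, 228), (61, 211), (62, 83), (64, 84)]
330 [(50, 201), (51, 69), (52, 218), (53, 238), (63, 216), (64, 70), (65, 81)]
48 [np.float64(-0.0246), np.float64(-0.0167)]
62 [np.float64(-0.0368), np.float64(-0.0308)]
65 [np.float64(-0.0394), np.float64(-0.0338)]
68 [np.float64(-0.0419), np.float64(-0.0368)]
70 [np.float64(-0.0437), np.float64(-0.0388)]
72 [np.float64(-0.0454), np.float64(-0.0408)]
75 [np.float64(-0.0479), np.float64(-0.0438)]
78 [np.float64(-0.0505), np.float64(-0.0468)]
B body (array([ 0.6028, -0.1294]), np.float64(0.0779), np.float64(0.0494), 92.5)
```

Call:
carry_out(moves=[1,-0.02,-0.04,0,0,0,0,1,-0.02,-0.055,0,0,0,0,1,-0.025,-0.06,0,0,0,0,1,-0.025,-0.06,0,0,0,0,1,-0.02,-0.06,0,0,0,0])

```text
clock: 26.62
tcp_pos: [0.5129, 0.1201, 0.2787]
orientation: [0.001, 1.0, 0.012, 0.007]
wrist_force: [-0.2, 0.3, 0.0]
finger_gap: 0.0857
```

Call:
carry_out(moves=[1,0,-0.06,0,0,0,0,1,0,-0.05,0,0,0,0,1,0,-0.03,0,0,0,0,1,0,0,0,0,0,10,1,0,0,0,0,0,10])

```text
clock: 27.25
tcp_pos: [0.4993, 0.2718, 0.2774]
orientation: [-0.001, 0.987, -0.16, 0.005]
wrist_force: [0.6, -0.4, -0.5]
finger_gap: 0.0853
```

```bash
python3 - <<'E'
from h import *
goto(.511,.3545,.24,96.8)
E
```

```text
t27.25 tcp [0.4993 0.2718 0.2774] jaw -18.4 gap 0.0853 F [ 0.6 -0.4 -0.5] q [ 0.36  0.29  0.09  1.37 -0.    2.25]
 shift(tool) [-0.0153 -0.0821  0.0375]  turn [-0.5 -0.4 64.8]
```

Call:
carry_out(moves=[1,-0.015,-0.03,0,0,0,-10.6,1,-0.015,-0.03,0,0,0,-10.6,1,0,-0.02,0,0,0,-10.6,1,0,0,0,0,0,-10.6,1,0,0,0,0,0,-10.6])

```text
clock: 27.88
tcp_pos: [0.4749, 0.3613, 0.2753]
orientation: [0.002, 0.952, 0.305, 0.003]
wrist_force: [0.2, 0.4, 0.3]
finger_gap: 0.0857
```

Call:
carry_out(moves=[1,0,0,0,0,0,-10.6,1,0,0,0,0,0,-10.6,1,0,0,0,0,0,-10.6,1,0,0,0,0,0,-10.6,1,0,0,0,0,0,-10.6])

```text
clock: 28.5
tcp_pos: [0.4676, 0.3628, 0.2734]
orientation: [0.001, 0.712, 0.702, -0.0]
wrist_force: [0.3, -0.4, -0.7]
finger_gap: 0.0855
```

```bash
cat >> h.py <<'E'
def edges(m,p,Rm,z,minA=3000):
    "largest blob of mask -> minAreaRect on undistorted world points at height z"
    c=max(cv2.findContours(m,cv2.RETR_EXTERNAL,cv2.CHAIN_APPROX_NONE)[0],key=cv2.contourArea)[:,0]
    w=np.array([wray(q,z,p,Rm)[:2] for q in c]); r=cv2.minAreaRect((w*1000).astype(np.float32)); return r
E
python3 - <<'E'
from h import *
goto(.511,.3545,.24,96.7)
im,p,Rm=snap("wrist","w17")
m=hsvmask(im,(0,0,0),(180,255,70))
for A,r in blobs(m,(150,60,420,280),150): print("dark",A,np.round(r[0]),wrectw(r,.036,p,Rm))
m=hsvmask(im,(12,20,150),(35,200,255)); print("lid",edges(m,p,Rm,.008))
red=hsvmask(im,(0,120,60),(8,255,255))|hsvmask(im,(172,120,60),(180,255,255))
for A,r in blobs(red,(60,0,500,400),60): print("red",A,np.round(r[0]),wrectw(r,.008,p,Rm))
E
```

```text
t28.50 tcp [0.4676 0.3628 0.2734] jaw 89.2 gap 0.0855 F [ 0.3 -0.4 -0.7] q [ 0.53  0.34  0.16  1.39 -0.    0.54]
 shift(tool) [-0.0077  0.0434  0.0335]  turn [ 0.1  0.1 -7.5]
dark 509.0 [395. 270.] (array([0.5995, 0.5094]), np.float64(0.0574), np.float64(0.0303), 86.9)
dark 532.5 [172. 264.] (array([0.5888, 0.2117]), np.float64(0.0553), np.float64(0.0455), 91.3)
dark 222.0 [414. 260.] (array([0.5864, 0.5341]), np.float64(0.0573), np.float64(0.016), 9.4)
dark 216.5 [280. 194.] (array([0.4934, 0.3568]), np.float64(0.039), np.float64(0.0118), 7.2)
dark 277.5 [162. 166.] (array([0.4568, 0.215 ]), np.float64(0.047), np.float64(0.0219), 8.2)
lid ((509.700439453125, 357.860595703125), (218.20706176757812, 133.2672882080078), 7.197110652923584)
red 239.0 [291. 268.] (array([0.6068, 0.3701]), np.float64(0.1265), np.float64(0.0067), 97.2)
red 377.0 [270. 123.] (array([0.4119, 0.3456]), np.float64(0.1271), np.float64(0.0064), 97.3)
```

Call:
carry_out(moves=[0,0.0,0.02,0,0,0,-8,0,-0.002,0.019,0.04,0,0,0,0,0,0,0.05,0,0,0,0,0,0,0.06,0,0,0,0,0,0,0.03,0,0,0])

```text
clock: 29.18
tcp_pos: [0.5055, 0.3658, 0.092]
orientation: [0.002, 0.661, 0.75, 0.003]
wrist_force: [-0.5, 0.3, 0.2]
finger_gap: 0.0427
```

```bash
python3 - <<'E'
from h import *
goto(.5095,.3575,.026,97.2)
E
```

```text
t29.18 tcp [0.5055 0.3658 0.092 ] jaw 97.3 gap 0.0427 F [-0.5  0.3  0.2] q [ 0.5   0.48 -0.08  1.   -0.    0.37]
 shift(tool) [-0.0088  0.0024  0.066 ]  turn [ 0.4 -0.1  0.1]
```

Call:
carry_out(moves=[0,-0.008,0.002,0,0,0,0,0,0,0,0.025,0,0,0,0,0,0,0.025,0,0,0,0,0,0,0.008,0,0,0,0,0,0,0,0,0,0])

```text
clock: 29.8
tcp_pos: [0.5085, 0.358, 0.0368]
orientation: [0.002, 0.663, 0.749, 0.004]
wrist_force: [-1.1, -0.4, -0.2]
finger_gap: 0.0424
```

```bash
python3 - <<'E'
from h import *
goto(.5095,.3575,.026,97.2)
E
```

```text
t29.80 tcp [0.5085 0.358  0.0368] jaw 96.9 gap 0.0424 F [-1.1 -0.4 -0.2] q [ 0.49  0.53 -0.16  0.88 -0.    0.36]
 shift(tool) [-0.0006  0.0008  0.0108]  turn [ 0.5 -0.1 -0.3]
```

Call:
carry_out(moves=[0,0,0,0.008,0,0,0,0,0,0,0.003,0,0,0,-1,0,0,0,0,0,0,-1,0,0,0,0,0,0,-1,0,0,0,0,0,0], squeeze=80)

```text
clock: 30.42
tcp_pos: [0.5106, 0.359, 0.0289]
orientation: [0.003, 0.663, 0.748, 0.007]
wrist_force: [-0.0, 0.3, -0.6]
finger_gap: 0.0103
```

Call:
carry_out(moves=[-1,0,0,0,0,0,0,-1,0,0,0,0,0,0,-1,0,0,0,0,0,0,-1,0,0,0,0,0,0,-1,0,0,0,0,0,0])

```text
clock: 31.05
tcp_pos: [0.5106, 0.3591, 0.0288]
orientation: [0.003, 0.663, 0.748, 0.007]
wrist_force: [-0.3, -0.1, -0.7]
finger_gap: 0.0102
```

```bash
python3 - <<'E'
from h import *
goto(.5095,.3575,.026,97.2)
E
```

```text
t31.05 tcp [0.5106 0.3591 0.0288] jaw 96.9 gap 0.0102 F [-0.3 -0.1 -0.7] q [ 0.49  0.53 -0.17  0.86 -0.    0.36]
 shift(tool) [-0.0014 -0.0013  0.0028]  turn [ 0.8 -0.2 -0.3]
```

Call:
carry_out(moves=[-1,0,0,-0.04,0,0,0,-1,0,0,-0.06,0,0,0,-1,0,0,-0.06,0,0,0,-1,0,0,-0.06,0,0,0,-1,0,0,-0.02,0,0,5])

```text
clock: 31.68
tcp_pos: [0.5045, 0.3562, 0.2701]
orientation: [0.001, 0.696, 0.718, 0.001]
wrist_force: [0.6, 0.3, -2.8]
finger_gap: 0.0099
```

Call:
carry_out(moves=[-1,0,0,0,0,0,9.6,-1,0,0,0,0,0,9.6,-1,0,0,0,0,0,9.6,-1,0,0,0,0,0,9.6,-1,0,0,0,0,0,9.6])

```text
clock: 32.3
tcp_pos: [0.5044, 0.3562, 0.2713]
orientation: [0.0, 0.933, 0.36, 0.002]
wrist_force: [0.4, -0.4, -2.5]
finger_gap: 0.0099
```

Call:
carry_out(moves=[-1,0,0,0,0,0,9.6,-1,0,0,0,0,0,9.6,-1,0,0,0,0,0,9.6,-1,0,0,0,0,0,8,-1,0,0,0,0,0,2])

```text
clock: 32.92
tcp_pos: [0.5027, 0.3553, 0.2679]
orientation: [0.001, 1.0, 0.017, -0.001]
wrist_force: [-0.3, -0.6, -3.8]
finger_gap: 0.01
```

```bash
python3 - <<'E'
from h import *
goto(.634,-.138,.27,1.2)
im,p,Rm=snap("wrist","w18")
for c in (220,330):
    a=im.astype(int)[:,c-3:c+4].mean((1,2)).round().astype(int); print(c,[(i,int(a[i])) for i in range(10,110) if abs(a[i]-a[i-1])>20])
    for r in (60,65,70,75,80): print(r,[(Rm.T@(wray((c,r),p[2]+dz,p,Rm)-p)).round(4)[:2] for dz in (-.021,)])
red=hsvmask(im,(0,120,60),(8,255,255))|hsvmask(im,(172,120,60),(180,255,255))
for A,r in blobs(red,(100,30,460,200),60): print("red",A,np.round(r[0]),wrectw(r,p[2]-.021,p,Rm),[ (Rm.T@(wray(q,p[2]-.021,p,Rm)-p)).round(4)[:2] for q in cv2.boxPoints(r)])
E
```

```text
t32.92 tcp [0.5027 0.3553 0.2679] jaw 2.0 gap 0.01 F [-0.3 -0.6 -3.8] q [ 0.49  0.39  0.22  1.4  -0.    2.02]
 shift(tool) [ 0.1143  0.4975 -0.0017]  turn [0.1 0.2 0.8]
220 [(35, 220), (51, 191), (52, 84), (64, 168), (65, 200), (66, 222)]
60 [array([-0.0291, -0.0974])]
65 [array([-0.0291, -0.095 ])]
70 [array([-0.0291, -0.0926])]
75 [array([-0.0291, -0.0902])]
80 [array([-0.0291, -0.0879])]
330 [(11, 182), (34, 206), (50, 204), (51, 83), (63, 133), (64, 219)]
60 [array([ 0.0213, -0.097 ])]
65 [array([ 0.0213, -0.0947])]
70 [array([ 0.0214, -0.0923])]
75 [array([ 0.0214, -0.0899])]
80 [array([ 0.0214, -0.0876])]
red 2992.0 [284.  60.] (array([0.4992, 0.456 ]), np.float64(0.1282), np.float64(0.0095), 2.0) [array([-0.0641, -0.1056]), array([ 0.0641, -0.1056]), array([ 0.0641, -0.0961]), array([-0.0641, -0.096 ])]
```

Call:
carry_out(moves=[-1,0.01,0.03,0,0,0,-0.4,-1,0.015,0.05,0,0,0,-0.4,-1,0.015,0.055,0,0,0,0,-1,0.015,0.055,0,0,0,0,-1,0.015,0.055,0,0,0,0])

```text
clock: 33.6
tcp_pos: [0.5844, 0.1119, 0.2653]
orientation: [0.001, 1.0, 0.031, -0.003]
wrist_force: [0.7, 0.3, -2.9]
finger_gap: 0.01
```

Call:
carry_out(moves=[-1,0.01,0.055,0,0,0,0,-1,0.01,0.055,0,0,0,0,-1,0.01,0.04,0,0,0,0,-1,0.005,0.02,0,0,0,0,-1,0,0.005,0,0,0,0])

```text
clock: 34.22
tcp_pos: [0.6308, -0.0701, 0.2624]
orientation: [-0.0, 1.0, 0.03, -0.005]
wrist_force: [-0.5, 0.3, -2.7]
finger_gap: 0.0099
```

```bash
python3 - <<'E'
from h import *
goto(.635,-.1395,.20,1.2)
E
```

```text
t34.23 tcp [ 0.6308 -0.0701  0.2624] jaw 3.4 gap 0.0099 F [-0.5  0.3 -2.7] q [-0.24  0.44  0.28  1.42 -0.    1.28]
 shift(tool) [0.0007 0.0696 0.0624]  turn [-0.   0.6  2.2]
```

Call:
carry_out(moves=[-1,0.001,0.03,0,0,0,2.2,-1,0.002,0.03,0,0,0.6,0,-1,0,0.01,0.02,0,0,0,-1,0,0,0.02,0,0,0,-1,0,0,0,0,0,0])

```text
clock: 34.85
tcp_pos: [0.6356, -0.1339, 0.2216]
orientation: [-0.002, 1.0, 0.015, -0.0]
wrist_force: [-0.4, -0.0, -2.9]
finger_gap: 0.0097
```

```bash
python3 - <<'E'
from h import *
goto(.635,-.1395,.19,1.2)
im,p,Rm=snap("wrist","w19")
for c in (180,220,330,380):
    a=im.astype(int)[:,c-3:c+4].mean((1,2)).round().astype(int); print(c,[(i,int(a[i])) for i in range(1,90) if abs(a[i]-a[i-1])>15])
cv2.imwrite("pics/v19.png",im[:150,100:480][:,:,::-1].repeat(2,0).repeat(2,1))
E
```

```text
t34.85 tcp [ 0.6356 -0.1339  0.2216] jaw 1.7 gap 0.0097 F [-0.4 -0.  -2.9] q [-0.33  0.47  0.23  1.33  0.    1.21]
 shift(tool) [-0.0008  0.0057  0.0316]  turn [-0.2  0.   0.5]
180 [(30, 198), (39, 225), (54, 212), (55, 89), (66, 110), (67, 212), (68, 231)]
220 [(16, 89), (17, 238), (51, 201), (52, 83), (53, 99), (64, 185), (65, 232)]
330 [(27, 213), (28, 148), (29, 131), (34, 163), (35, 232), (50, 205), (51, 86), (63, 144), (64, 235)]
380 [(33, 236), (54, 118), (55, 92), (67, 206), (68, 226)]
```

View pics/v19.png

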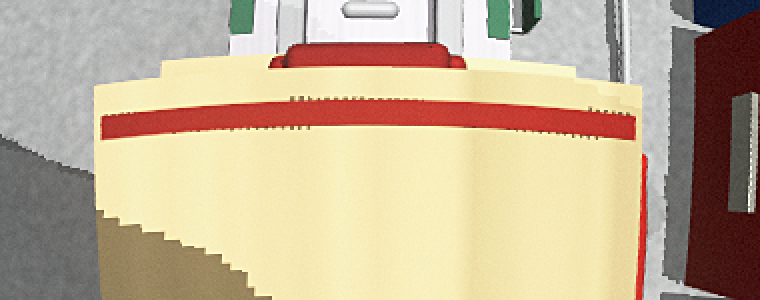

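```bash
python3 - <<'E'
from h import *
d=np.load("pics/w19.npz"); p,Rm=d["p"],d["R"]; im=cv2.imread("pics/w19.png")[:,:,::-1].copy()
red=hsvmask(im,(0,120,60),(8,255,255))|hsvmask(im,(172,120,60),(180,255,255))
k=red[:40,200:360]; ys,xs=np.where(k); print(ys.min(),ys.max(),xs.min()+200,xs.max()+200)
top=[np.where(k[:,c-200])[0].min() for c in (255,270,285,300,315)]; print(top)
print([wray((c,r),.1815,p,Rm).round(4)[:2] for c,r in zip((255,270,285,300,315),top)])
r=26; q=np.where(red[r,200:360])[0]+200; print(q.min(),q.max(),wray((q.min(),r),.18,p,Rm).round(4),wray((q.max(),r),.18,p,Rm).round(4))
e=[(180,38.5-9),(220,35),(330,34)]
print("lid edge tool", [(Rm.T@(wray((c,34),p[2]-.021,p,Rm)-p)).round(4)[:2] for c in (220,283,330)])
E
```

```text
21 34 235 332
[np.int64(22), np.int64(22), np.int64(21), np.int64(22), np.int64(22)]
[array([ 0.6175, -0.0137]), array([ 0.6252, -0.0137]), array([ 0.6329, -0.0129]), array([ 0.6407, -0.0132]), array([ 0.6484, -0.0127])]
244 323 [ 0.6116 -0.0155  0.18  ] [ 0.6528 -0.0143  0.18  ]
lid edge tool [array([-0.0293, -0.1102]), array([-1.000e-04, -1.092e-01]), array([ 0.0214, -0.1098])]
```

Call:
carry_out(moves=[-1,-0.001,0.004,0,0,0,0.4,-1,0,0.002,0.015,0,0,0,-1,0,0,0.015,0,0,0,-1,0,0,0.005,0,0,0,-1,0,0,0,0,0,0])

```text
clock: 35.52
tcp_pos: [0.6361, -0.1387, 0.1874]
orientation: [-0.001, 1.0, 0.012, 0.002]
wrist_force: [-0.7, -0.5, -1.7]
finger_gap: 0.0099
```

```bash
python3 - <<'E'
from h import *
goto(.634,-.140,.167,1.2)
E
```

```text
t35.52 tcp [ 0.6361 -0.1387  0.1874] jaw 1.4 gap 0.0099 F [-0.7 -0.5 -1.7] q [-0.34  0.48  0.16  1.25  0.    1.21]
 shift(tool) [-0.0022  0.0013  0.0204]  turn [-0.1 -0.2  0.2]
```

Call:
carry_out(moves=[-1,-0.002,0.001,0.005,0,0,0.2,-1,0,0,0.006,0,0,0,-1,0,0,0.004,0,0,0,-1,0,0,0.002,0,0,0,-1,0,0,0,0,0,0])

```text
clock: 36.15
tcp_pos: [0.6344, -0.14, 0.1698]
orientation: [-0.001, 1.0, 0.01, 0.002]
wrist_force: [-0.1, -1.2, -1.8]
finger_gap: 0.0099
```

```bash
python3 - <<'E'
from h import *
goto(.634,-.140,.167,1.2)
im,p,Rm=snap("wrist","w20")
print("lid edge", [wray((c,34.5),p[2]-.021,p,Rm).round(4)[:2] for c in (220,330)])
for c in (160,180,220,330,380,400):
    a=im.astype(int)[:,c-2:c+3].mean((1,2)).round().astype(int); print(c,[(i,int(a[i])) for i in range(1,60) if abs(a[i]-a[i-1])>8])
for r in (20,25,30,35): print(r,wray((283,r),.146,p,Rm)[1].round(4))
E
```

```text
t36.15 tcp [ 0.6344 -0.14    0.1698] jaw 1.2 gap 0.0099 F [-0.1 -1.2 -1.8] q [-0.34  0.48  0.12  1.21  0.    1.21]
 shift(tool) [-0.0004 -0.      0.0028]  turn [-0.1 -0.2 -0. ]
lid edge [array([ 0.603 , -0.0307]), array([ 0.6537, -0.0301])]
160 [(34, 137), (35, 69), (37, 87), (38, 223), (57, 92)]
180 [(32, 82), (33, 73), (35, 118), (36, 228), (37, 216), (54, 206), (55, 80), (56, 92)]
220 [(4, 67), (5, 77), (17, 78), (20, 140), (21, 159), (22, 203), (24, 223), (28, 203), (29, 71), (32, 147), (33, 227), (34, 216), (50, 164), (51, 141), (52, 84), (53, 95)]
330 [(9, 54), (10, 97), (11, 106), (17, 69), (18, 56), (19, 43), (20, 22), (21, 137), (22, 235), (23, 222), (27, 230), (28, 176), (29, 51), (30, 73), (31, 63), (32, 158), (33, 227), (34, 216), (50, 197), (51, 80), (52, 94)]
380 [(33, 44), (34, 59), (36, 179), (37, 236), (38, 218), (54, 113), (55, 88)]
400 [(34, 240), (35, 108), (36, 58), (39, 223), (42, 213), (56, 112), (57, 85)]
20 -0.0231
25 -0.0257
30 -0.0282
35 -0.0307
```

A uniform ~2.5 mm gap shows at the leading upstand, so the lid is going in square. I'll lower the last 3 mm and release.

Call:
carry_out(moves=[-1,0,0.0005,0.002,0,0,0,-1,0,0,0.003,0,0,0,-1,0,0,0.001,0,0,0,-0.4,0,0,0,0,0,0,-0.4,0,0,0,0,0,0])

```text
clock: 36.83
tcp_pos: [0.6358, -0.1409, 0.1674]
orientation: [0.0, 1.0, 0.01, 0.005]
wrist_force: [0.3, 0.6, 0.6]
finger_gap: 0.0253
```

Call:
carry_out(moves=[-0.4,0,0,0,0,0,0,-0.4,0,0,-0.02,0,0,0,-0.4,0,0,-0.04,0,0,0,-0.4,0,0,-0.05,0,0,0,0,0,0,-0.04,0,0,0])

```text
clock: 37.45
tcp_pos: [0.6327, -0.1405, 0.3155]
orientation: [-0.002, 1.0, 0.01, 0.0]
wrist_force: [0.8, -1.1, 0.2]
finger_gap: 0.0414
```

```bash
python3 - <<'E'
from h import *
goto(.634,-.262,.3,90)
im,p,Rm=snap("wrist","w21"); 
m=hsvmask(im,(12,20,150),(35,200,255))
red=hsvmask(im,(0,120,60),(8,255,255))|hsvmask(im,(172,120,60),(180,255,255))
for A,r in blobs(red,(180,0,380,420),100): print("red",A,np.round(r[0]),wrectw(r,.146,p,Rm),wrectw(r,.175,p,Rm))
cv2.imwrite("pics/v21.png",im[:,:,::-1])
E
```

```text
t37.45 tcp [ 0.6327 -0.1405  0.3155] jaw 1.2 gap 0.0414 F [ 0.8 -1.1  0.2] q [-0.34  0.47  0.45  1.56  0.    1.21]
 shift(tool) [-0.0011  0.1216  0.0151]  turn [ -0.2  -0.2 -88.8]
red 247.5 [284. 313.] (array([ 0.6364, -0.2852]), np.float64(0.0472), np.float64(0.0105), 175.9) (array([ 0.6359, -0.264 ]), np.float64(0.0427), np.float64(0.0095), 175.9)
red 325.0 [283. 299.] (array([ 0.6355, -0.2658]), np.float64(0.06), np.float64(0.0179), 176.8) (array([ 0.6351, -0.2465]), np.float64(0.0542), np.float64(0.0162), 176.8)
red 272.5 [284. 277.] (array([ 0.6354, -0.238 ]), np.float64(0.0887), np.float64(0.0049), 1.2) (array([ 0.635 , -0.2214]), np.float64(0.0801), np.float64(0.0045), 1.2)
red 708.0 [287.  83.] (array([ 0.6336, -0.0413]), np.float64(0.1274), np.float64(0.0065), 0.9) (array([ 0.6334, -0.0438]), np.float64(0.1151), np.float64(0.0059), 0.9)
red 1148.5 [286.  52.] (array([ 0.632 , -0.0139]), np.float64(0.0607), np.float64(0.0181), 1.3) (array([ 0.6319, -0.0189]), np.float64(0.0548), np.float64(0.0164), 1.3)
```

View pics/v21.png

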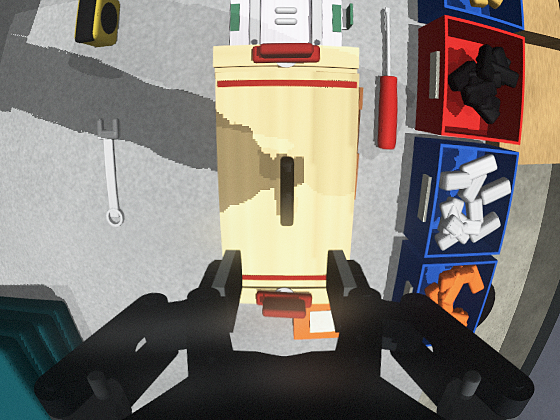

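The lid is seated with even gaps. Next is button A, with its fin near (0.636,-0.262).

Call:
carry_out(moves=[0,0,0.03,0,0,0,10,0,0,0.03,0,0,0,10,0,0,0,0,0,0,10,0,0,0,0,0,0,10,0,0,0,0,0,0,10])

```text
clock: 38.12
tcp_pos: [0.631, -0.2032, 0.3223]
orientation: [-0.002, 0.905, -0.426, 0.005]
wrist_force: [0.2, -0.2, -1.2]
finger_gap: 0.0423
```

Call:
carry_out(moves=[0,0,0,0,0,0,10,0,0,0,0,0,0,10,0,0,0,0,0,0,10,0,0,0,0,0,0,10,0,0,0,0,0,0,3])

```text
clock: 38.75
tcp_pos: [0.6312, -0.2037, 0.3199]
orientation: [0.004, -0.676, 0.737, -0.003]
wrist_force: [-0.5, 0.3, 0.3]
finger_gap: 0.0426
```

```bash
cat >> h.py <<'E'
def fins(f,roi=(100,30,460,330)):
    im,p,Rm=snap("wrist",f)
    red=hsvmask(im,(0,120,50),(8,255,255))|hsvmask(im,(172,120,50),(180,255,255))
    for A,r in blobs(red,roi,200): print("red",A,np.round(r[0]),np.round(r[1]),wrectw(r,.16,p,Rm),wrectw(r,.18,p,Rm))
E
python3 - <<'E'
from h import *
goto(.636,-.262,.21,-90)
fins("w22")
E
```

```text
t38.75 tcp [ 0.6312 -0.2037  0.3199] jaw -95.0 gap 0.0426 F [-0.5  0.3  0.3] q [-0.44  0.49  0.5   1.57  0.01  2.79]
 shift(tool) [ 0.0579 -0.0087  0.1099]  turn [-0.6  0.1 -5. ]
red 239.0 [109. 204.] [54. 12.] (array([ 0.6345, -0.0223]), np.float64(0.0571), np.float64(0.0147), 179.1) (array([ 0.6393, -0.0353]), np.float64(0.0532), np.float64(0.0137), 179.1)
red 1030.5 [345. 180.] [18. 60.] (array([ 0.6371, -0.2618]), np.float64(0.0569), np.float64(0.0167), 177.3) (array([ 0.6418, -0.2583]), np.float64(0.0529), np.float64(0.0156), 177.3)
red 413.0 [131. 197.] [117.   6.] (array([ 0.6374, -0.0497]), np.float64(0.1209), np.float64(0.0069), 0.8) (array([ 0.642 , -0.0608]), np.float64(0.1126), np.float64(0.0065), 0.8)
red 626.5 [318. 176.] [127.   6.] (array([ 0.6405, -0.2373]), np.float64(0.1211), np.float64(0.0057), 1.1) (array([ 0.645 , -0.2355]), np.float64(0.1128), np.float64(0.0053), 1.1)
red 1125.0 [174.  75.] [18. 72.] (array([ 0.7502, -0.1129]), np.float64(0.0698), np.float64(0.0169), 90.6) (array([ 0.7471, -0.1197]), np.float64(0.065), np.float64(0.0157), 90.6)
red 1196.5 [144.  46.] [31. 87.] (array([ 0.7863, -0.0832]), np.float64(0.0944), np.float64(0.0298), 76.3) (array([ 0.7807, -0.092 ]), np.float64(0.0879), np.float64(0.0278), 76.3)
```

Call:
carry_out(moves=[0,0.025,-0.004,0,0,0,-2.3,0,0.025,-0.004,0.02,0,0,0,0,0.006,0,0.04,0,0,0,0,0,0,0.03,0,0,0,0,0,0,0,0,0,0])

```text
clock: 39.42
tcp_pos: [0.6363, -0.2639, 0.2217]
orientation: [0.004, -0.69, 0.724, -0.002]
wrist_force: [-0.3, 0.8, 0.0]
finger_gap: 0.043
```

```bash
python3 - <<'E'
from h import *
goto(.6365,-.262,.169,-92.7)
fins("w23")
E
```

```text
t39.42 tcp [ 0.6363 -0.2639  0.2217] jaw -92.7 gap 0.043 F [-0.3  0.8  0. ] q [-0.51  0.55  0.35  1.37  0.01  2.68]
 shift(tool) [-0.0017  0.0003  0.0527]  turn [-0.4  0.2 -0. ]
red 418.0 [250. 267.] [69.  8.] (array([ 0.6092, -0.241 ]), np.float64(0.0525), np.float64(0.0054), 1.4) (array([ 0.6198, -0.2439]), np.float64(0.0471), np.float64(0.0048), 1.4)
red 1918.0 [280. 228.] [92. 23.] (array([ 0.6359, -0.2624]), np.float64(0.0629), np.float64(0.0139), 177.8) (array([ 0.6437, -0.263 ]), np.float64(0.0564), np.float64(0.0125), 177.8)
red 751.5 [241. 177.] [98.  9.] (array([ 0.671 , -0.2399]), np.float64(0.0613), np.float64(0.0056), 1.0) (array([ 0.6751, -0.2429]), np.float64(0.0549), np.float64(0.005), 1.0)
red 900.0 [121.  71.] [22. 48.] (array([ 0.746 , -0.1659]), np.float64(0.035), np.float64(0.0146), 90.3) (array([ 0.7424, -0.1766]), np.float64(0.0314), np.float64(0.013), 90.3)
```

Call:
carry_out(moves=[0,-0.001,0,0.02,0,0,0,0,0,0,0.02,0,0,0,0,0,0,0.009,0,0,0,0,0,0,0.002,0,0,0,-1,0,0,0,0,0,0], squeeze=30)

```text
clock: 40.1
tcp_pos: [0.6408, -0.2655, 0.1779]
orientation: [0.006, -0.69, 0.724, -0.008]
wrist_force: [-0.4, 0.4, 1.3]
finger_gap: 0.0256
```

Call:
carry_out(moves=[-1,0,0,0,0,0,0,-1,0,0,0,0,0,0,-1,0,0,0,0,0,0,-1,0,0,0,0,0,0,-1,0,0,0,0,0,0])

```text
clock: 40.72
tcp_pos: [0.6411, -0.2617, 0.1787]
orientation: [0.008, -0.691, 0.723, -0.006]
wrist_force: [0.3, 1.1, -3.2]
finger_gap: 0.0089
```

```bash
python3 - <<'E'
from h import *
goto(.6365,-.262,.169,-92.7)
E
```

```text
t40.73 tcp [ 0.6411 -0.2617  0.1787] jaw -92.6 gap 0.0089 F [ 0.3  1.1 -3.2] q [-0.51  0.55  0.26  1.26  0.01  2.68]
 shift(tool) [0.0006 0.0048 0.0096]  turn [-1.1  0.2  0.1]
```

Call:
carry_out(moves=[-1,-0.0008,0,0,0,0,-8,-1,-0.0008,0,0,0,0,-9.5,-1,-0.0008,0,0,0,0,-9.5,-1,-0.0008,0,0,0,0,-9.5,-1,-0.0008,0,0,0,0,-9.5])

```text
clock: 41.35
tcp_pos: [0.6394, -0.2571, 0.1787]
orientation: [-0.007, 0.923, -0.384, 0.008]
wrist_force: [-0.3, 1.0, -2.6]
finger_gap: 0.0087
```

```bash
python3 - <<'E'
from h import *
goto(.6365,-.262,.1787,-2)
E
```

```text
t41.35 tcp [ 0.6394 -0.2571  0.1787] jaw -45.2 gap 0.0087 F [-0.3  1.  -2.6] q [-0.5   0.55  0.25  1.26  0.01  1.85]
 shift(tool) [ 0.0014  0.0055 -0.0001]  turn [ -0.8  -0.9 -43.2]
```

Call:
carry_out(moves=[-1,-0.0008,0,0,0,0,-9.5,-1,-0.0008,0,0,0,0,-9.5,-1,-0.0008,0,0,0,0,-9.5,-1,-0.0008,0,0,0,0,-9.5,-1,-0.0004,0,0,0,0,-6])

```text
clock: 41.98
tcp_pos: [0.635, -0.2552, 0.1786]
orientation: [-0.004, 1.0, 0.002, 0.009]
wrist_force: [-0.6, 0.4, -1.9]
finger_gap: 0.0089
```

Call:
carry_out(moves=[-0.3,0,0,0,0,0,0,-0.3,0,0,0,0,0,0,-0.3,0,0,-0.03,0,0,0,-0.3,0,0,-0.05,0,0,0,0,0,0,-0.04,0,0,0])

```text
clock: 42.6
tcp_pos: [0.6319, -0.2568, 0.2995]
orientation: [-0.005, 1.0, -0.002, 0.007]
wrist_force: [0.7, 0.7, -0.9]
finger_gap: 0.0426
```

```bash
python3 - <<'E'
from h import *
goto(.633,-.017,.3,90)
fins("w24",(180,0,380,400))
E
```

```text
t42.60 tcp [ 0.6319 -0.2568  0.2995] jaw -0.2 gap 0.0426 F [ 0.7  0.7 -0.9] q [-0.51  0.53  0.52  1.55  0.01  1.06]
 shift(tool) [ 2.000e-04 -2.398e-01  1.700e-03]  turn [-1.  -0.2 89.8]
red 1645.5 [286. 200.] [ 65. 140.] (array([ 0.6364, -0.2605]), np.float64(0.1198), np.float64(0.0599), 179.7) (array([ 0.636 , -0.2548]), np.float64(0.1109), np.float64(0.0555), 179.7)
```

Button A is across (about 60 mm long in y, merged with the lid line). Now button B.

Call:
carry_out(moves=[0,0,-0.04,0,0,0,0,0,0,-0.05,0,0,0,0,0,0,-0.05,0,0,0,0,0,0,-0.05,0,0,0,0,0,0,-0.03,0,0,0,-10])

```text
clock: 43.28
tcp_pos: [0.6371, -0.0364, 0.3102]
orientation: [0.001, 0.997, 0.08, 0.016]
wrist_force: [-0.3, 0.1, 0.0]
finger_gap: 0.0428
```

Call:
carry_out(moves=[0,0,0,0,0,0,-10,0,0,0,0,0,0,-10,0,0,0,0,0,0,-10,0,0,0,0,0,0,-10,0,0,0,0,0,0,-10])

```text
clock: 43.9
tcp_pos: [0.638, -0.0328, 0.3127]
orientation: [0.01, 0.862, 0.506, 0.016]
wrist_force: [0.3, -0.5, -0.4]
finger_gap: 0.0424
```

Call:
carry_out(moves=[0,0,0,0,0,0,-10,0,0,0,0,0,0,-10,0,0,0,0,0,0,-10,0,0,0,0,0,0,0,0,0,0,0,0,0,0])

```text
clock: 44.52
tcp_pos: [0.639, -0.0335, 0.3144]
orientation: [0.016, 0.699, 0.714, 0.014]
wrist_force: [1.0, 0.7, -0.2]
finger_gap: 0.043
```

```bash
python3 - <<'E'
from h import *
goto(.633,-.017,.22,91)
fins("w25")
E
```

```text
t44.52 tcp [ 0.639  -0.0335  0.3144] jaw 91.2 gap 0.043 F [ 1.   0.7 -0.2] q [-0.18  0.41  0.35  1.48  0.   -0.2 ]
 shift(tool) [ 0.0169 -0.0096  0.094 ]  turn [2.4 0.2 0.2]
red 4087.5 [289. 298.] [62. 92.] (array([ 0.7668, -0.0261]), np.float64(0.0926), np.float64(0.0839), 91.3) (array([ 0.752 , -0.0268]), np.float64(0.086), np.float64(0.0779), 91.3)
red 804.0 [262. 244.] [15. 68.] (array([ 0.6992, -0.0546]), np.float64(0.0654), np.float64(0.0162), 91.7) (array([ 0.6892, -0.0532]), np.float64(0.0608), np.float64(0.015), 91.7)
red 964.5 [304. 174.] [63. 17.] (array([ 0.6304, -0.0163]), np.float64(0.0584), np.float64(0.0148), 2.7) (array([ 0.6253, -0.0176]), np.float64(0.0542), np.float64(0.0138), 2.7)
red 575.0 [276. 171.] [130.   6.] (array([ 0.6301, -0.0419]), np.float64(0.121), np.float64(0.0051), 1.1) (array([ 0.625 , -0.0414]), np.float64(0.1124), np.float64(0.0048), 1.1)
```

Call:
carry_out(moves=[0,0.009,-0.005,0.02,2.4,0,-0.6,0,0.008,-0.005,0.03,0,0,0,0,0,0,0.03,0,0,0,0,0,0,0.01,0,0,0,0,0,0,0,0,0,0])

```text
clock: 45.2
tcp_pos: [0.6273, -0.0145, 0.2168]
orientation: [-0.003, 0.697, 0.717, -0.005]
wrist_force: [0.4, 0.3, -0.2]
finger_gap: 0.0426
```

```bash
python3 - <<'E'
from h import *
goto(.6315,-.0165,.169,92)
fins("w26")
E
```

```text
t45.20 tcp [ 0.6273 -0.0145  0.2168] jaw 91.7 gap 0.0426 F [ 0.4  0.3 -0.2] q [-0.15  0.43  0.16  1.31 -0.   -0.18]
 shift(tool) [-0.002   0.0047  0.0478]  turn [-0.6  0.2 -0.3]
red 249.5 [302. 326.] [ 5. 65.] (array([7.006e-01, 6.000e-04]), np.float64(0.0467), np.float64(0.0047), 90.9) (array([ 0.6849, -0.0013]), np.float64(0.0417), np.float64(0.0042), 90.9)
red 662.0 [245. 263.] [93.  9.] (array([ 0.6526, -0.0401]), np.float64(0.0689), np.float64(0.0054), 1.4) (array([ 0.6421, -0.0376]), np.float64(0.0615), np.float64(0.0048), 1.4)
red 928.0 [282. 250.] [67. 23.] (array([ 0.6403, -0.0156]), np.float64(0.047), np.float64(0.014), 2.4) (array([ 0.631 , -0.0158]), np.float64(0.042), np.float64(0.0125), 2.4)
red 391.5 [282. 205.] [32. 24.] (array([ 0.6102, -0.0166]), np.float64(0.0202), np.float64(0.0145), 5.0) (array([ 0.6042, -0.0166]), np.float64(0.018), np.float64(0.013), 5.0)
red 570.5 [242. 174.] [76.  9.] (array([ 0.592, -0.041]), np.float64(0.0461), np.float64(0.0051), 1.2) (array([ 0.5879, -0.0384]), np.float64(0.0412), np.float64(0.0046), 1.2)
```

Call:
carry_out(moves=[0,-0.001,0.002,0.02,0,0,0,0,0,0,0.02,0,0,0,0,0,0,0.008,0,0,0,0,0,0,0.003,0,0,0,-1,0,0,0,0,0,0])

```text
clock: 45.88
tcp_pos: [0.633, -0.0163, 0.1714]
orientation: [0.002, 0.697, 0.717, -0.002]
wrist_force: [0.2, 0.0, -0.2]
finger_gap: 0.0257
```

Call:
carry_out(moves=[-1,0,0,0,0,0,0,-1,0,0,0,0,0,0,-1,0,0,0,0,0,0,-1,0,0,0,0,0,0,-1,0,0,0,0,0,0])

```text
clock: 46.5
tcp_pos: [0.6334, -0.0155, 0.1723]
orientation: [0.001, 0.697, 0.717, -0.001]
wrist_force: [0.4, 1.1, -1.7]
finger_gap: 0.0093
```

```bash
python3 - <<'E'
from h import *
goto(.6315,-.0165,.1745,92)
E
```

```text
t46.50 tcp [ 0.6334 -0.0155  0.1723] jaw 91.7 gap 0.0093 F [ 0.4  1.1 -1.7] q [-0.15  0.45  0.08  1.2  -0.   -0.18]
 shift(tool) [-0.0009 -0.0019 -0.0022]  turn [ 0.   0.2 -0.3]
```

Good grip. Turning 90°.

Call:
carry_out(moves=[-1,0,0,0,0,0,-8,-1,0,0,0,0,0,-9.5,-1,0,0,0,0,0,-9.5,-1,0,0,0,0,0,-9.5,-1,0,0,0,0,0,-9.5])

```text
clock: 47.12
tcp_pos: [0.633, -0.0145, 0.1723]
orientation: [0.0, 0.349, 0.937, -0.0]
wrist_force: [0.4, 1.6, -2.8]
finger_gap: 0.0094
```

Call:
carry_out(moves=[-1,0,0,0,0,0,-9.5,-1,0,0,0,0,0,-9.5,-1,0,0,0,0,0,-9.5,-1,0,0,0,0,0,-9.5,-1,0,0,0,0,0,-3])

```text
clock: 47.75
tcp_pos: [0.6321, -0.0141, 0.1723]
orientation: [-0.001, -0.013, 1.0, -0.0]
wrist_force: [-0.7, 0.8, -1.6]
finger_gap: 0.0091
```

```bash
python3 - <<'E'
from h import *
goto(.6315,-.0165,.1745,180)
E
```

```text
t47.75 tcp [ 0.6321 -0.0141  0.1723] jaw -178.5 gap 0.0091 F [-0.7  0.8 -1.6] q [-0.15  0.45  0.08  1.2  -0.   -1.75]
 shift(tool) [ 0.0007 -0.0024 -0.0022]  turn [-0.  -0.1  1.5]
```

Call:
carry_out(moves=[-0.3,0,0,0,0,0,0,-0.3,0,0,0,0,0,0,-0.3,0,0,-0.03,0,0,0,-0.3,0,0,-0.05,0,0,0,-0.3,0,0,-0.04,0,0,0])

```text
clock: 48.38
tcp_pos: [0.6306, -0.0146, 0.2923]
orientation: [-0.004, -0.011, 1.0, -0.0]
wrist_force: [0.2, -0.4, -0.3]
finger_gap: 0.0297
```

Call:
carry_out(moves=[-1,0.01,-0.04,0,0,0,0,-1,0.01,-0.05,0,0,0,0,-1,0.01,-0.05,0,0,0,0,-1,0.01,-0.06,0,0,0,0,-1,0.005,-0.06,0,0,0,0])

```text
clock: 49.0
tcp_pos: [0.5942, -0.2788, 0.301]
orientation: [0.003, -0.013, 1.0, -0.003]
wrist_force: [0.8, 0.4, -0.0]
finger_gap: -0.0001
```

```bash
python3 - <<'E'
from h import *
goto(.588,-.33,.26,180)
im,p,Rm=snap("wrist","w27")
red=hsvmask(im,(0,120,50),(8,255,255))|hsvmask(im,(172,120,50),(180,255,255))
for A,r in blobs(red,(180,0,440,400),150): print("red",A,np.round(r[0]),wrectw(r,.15,p,Rm))
E
```

```text
t49.00 tcp [ 0.5942 -0.2788  0.301 ] jaw -178.5 gap -0.0001 F [ 0.8  0.4 -0. ] q [-0.56  0.47  0.43  1.51 -0.   -2.16]
 shift(tool) [ 0.0078 -0.0508  0.0412]  turn [-0.3  0.4  1.5]
red 173.0 [278. 232.] (array([ 0.5997, -0.2419]), np.float64(0.0522), np.float64(0.004), 1.8)
red 869.5 [216. 205.] (array([ 0.658 , -0.2658]), np.float64(0.0635), np.float64(0.0578), 76.7)
```

Call:
carry_out(moves=[-1,0.008,-0.03,0,0,0,1.5,-1,0,-0.03,0,0,0,0,-1,0,0,0,0,0,0,-1,0,0,0,0,0,0,-1,0,0,0,0,0,0])

```text
clock: 49.68
tcp_pos: [0.5844, -0.3507, 0.3005]
orientation: [0.003, 0.007, 1.0, -0.005]
wrist_force: [-0.9, -0.1, 0.2]
finger_gap: 0.0
```

```bash
python3 - <<'E'
from h import *
goto(.588,-.335,.135,180)
im,p,Rm=snap("wrist","w28"); t,_,_=snap("top","t28"); s,_,_=snap("scene","s28")
red=hsvmask(im,(0,120,50),(8,255,255))|hsvmask(im,(172,120,50),(180,255,255))
for A,r in blobs(red,(100,0,440,400),150): print("red",A,np.round(r[0]),np.round(r[1]),wrectw(r,.15,p,Rm))
v=np.vstack([cv2.resize(im[60:340,60:500],(628,400)),cv2.resize(s[190:330,170:330],(228,200)).repeat(1,0) if 0 else np.zeros((1,628,3),np.uint8)])
a=cv2.resize(s[190:310,180:340],(400,300)); b=cv2.resize(t[110:200,260:400],(400,257)); b=np.vstack([b,np.zeros((43,400,3),np.uint8)])
v=np.vstack([cv2.resize(im[0:210,0:560],(800,300)),np.hstack([a,b])])
cv2.imwrite("pics/v28.png",v[:,:,::-1])
E
```

```text
t49.67 tcp [ 0.5844 -0.3507  0.3005] jaw 179.2 gap 0.0 F [-0.9 -0.1  0.2] q [-0.66  0.53  0.52  1.55 -0.   -2.21]
 shift(tool) [-0.0024  0.0174  0.1654]  turn [-0.6  0.3 -0.8]
red 721.0 [234. 278.] [46. 20.] (array([ 0.6364, -0.2647]), np.float64(0.0532), np.float64(0.0196), 86.3)
```

View pics/v28.png

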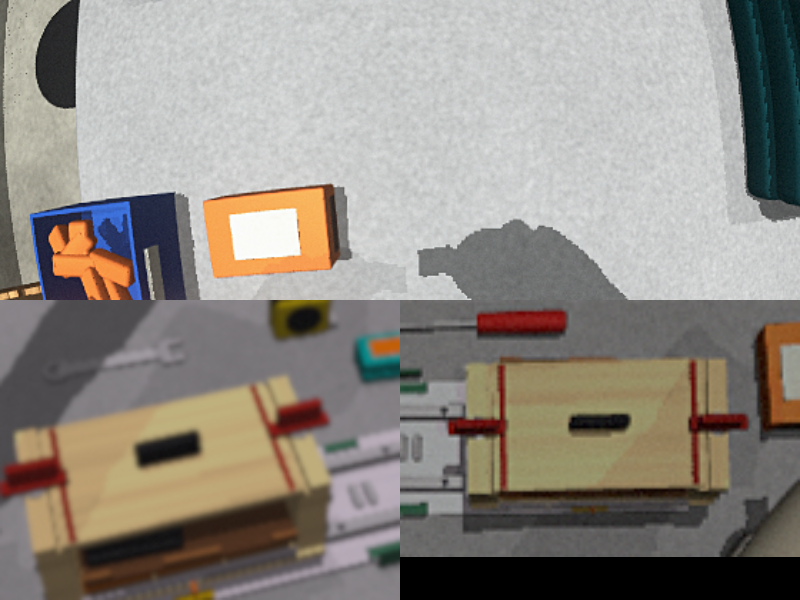

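The lid is flat and square, and both buttons stand square across. I'll descend behind the trailing face and push.

Call:
carry_out(moves=[-1,-0.003,0.005,0.04,0,0,-0.8,-1,0,0,0.05,0,0,0,-1,0,0,0.045,0,0,0,-1,0,0,0.02,0,0,0,-1,0,0,0,0,0,0])

```text
clock: 50.45
tcp_pos: [0.5907, -0.3444, 0.1438]
orientation: [0.005, -0.003, 1.0, -0.006]
wrist_force: [0.1, 0.1, 0.6]
finger_gap: -0.0002
```

```bash
python3 - <<'E'
from h import *
goto(.588,-.29,.135,181)
E
```

```text
t50.45 tcp [ 0.5907 -0.3444  0.1438] jaw -179.7 gap -0.0002 F [0.1 0.1 0.6] q [-0.64  0.55  0.17  1.17 -0.   -2.22]
 shift(tool) [0.0025 0.0545 0.0081]  turn [-0.7  0.6 -0.7]
```

Call:
carry_out(moves=[-1,0.002,0.02,0.008,-0.6,0.6,0.7,-1,0,0.015,0,0,0,0,-1,0,0.008,0,0,0,0,-1,0,0.006,0,0,0,0,-1,0,0.006,0,0,0,0])

```text
clock: 51.08
tcp_pos: [0.5912, -0.2858, 0.1399]
orientation: [0.002, 0.003, 1.0, -0.003]
wrist_force: [-0.0, -0.8, -0.6]
finger_gap: -0.0002
```

Call:
carry_out(moves=[-1,0,0.006,0,0,0,0,-1,0,0.006,0,0,0,0,-1,0,0.006,0,0,0,0,-1,0,0.006,0,0,0,0,-1,0,0.006,0,0,0,0])

```text
clock: 51.7
tcp_pos: [0.5911, -0.2722, 0.1405]
orientation: [0.002, 0.009, 1.0, -0.018]
wrist_force: [-1.0, -3.1, 0.2]
finger_gap: 0.0001
```

```bash
python3 - <<'E'
from h import *
goto(.588,-.2835,.135,181)
E
```

```text
t51.70 tcp [ 0.5911 -0.2722  0.1405] jaw 178.9 gap 0.0001 F [-1.  -3.1  0.2] q [-0.54  0.49  0.05  1.11 -0.03 -2.09]
 shift(tool) [ 0.0029 -0.0111  0.0059]  turn [-2.1  0.2 -2.1]
```

Call:
carry_out(moves=[-1,0,0.008,0,-0.7,0,-0.5,-1,0,0.01,0,-0.7,0,-0.5,-1,0,0.012,0,-0.5,0,-0.5,-1,0,0.012,0,0,0,0,-1,0,0.012,0,0,0,0])

```text
clock: 52.32
tcp_pos: [0.5907, -0.2162, 0.14]
orientation: [0.002, -0.003, 1.0, -0.001]
wrist_force: [-0.5, -2.3, 1.0]
finger_gap: -0.0001
```

Call:
carry_out(moves=[-1,0,0.012,0,0,0,0,-1,0,0.012,0,0,0,0,-1,0,0.012,0,0,0,0,-1,0,0.012,0,0,0,0,-1,0,0.012,0,0,0,0])

```text
clock: 52.95
tcp_pos: [0.5899, -0.1508, 0.14]
orientation: [0.002, -0.004, 1.0, -0.001]
wrist_force: [-0.9, -3.3, 1.1]
finger_gap: -0.0001
```

```bash
cat >> h.py <<'E'
def carr(f):
    "carrier position from top view: lid red lines' mean y (load station: about -.1395)"
    t,_,_=snap("top",f)
    m=hsvmask(t,(0,120,50),(8,255,255))|hsvmask(t,(170,120,50),(180,255,255)); 
    for A,r in blobs(m,(180,125,390,192),30): print("top red",A,np.round(r[0],1),np.round(r[1],1),wrect("top",r,.15)[0])
E
python3 - <<'E'
from h import *
goto(.588,-.0835,.135,181)
carr("t30")
m=cv2.imread("pics/t28.png")[:,:,::-1].copy(); m=hsvmask(m,(0,120,50),(8,255,255))|hsvmask(m,(170,120,50),(180,255,255))
for A,r in blobs(m,(180,125,390,192),30): print("before",A,np.round(r[0],1),np.round(r[1],1),wrect("top",r,.15)[0])
E
```

```text
t52.95 tcp [ 0.5899 -0.1508  0.14  ] jaw -179.5 gap -0.0001 F [-0.9 -3.3  1.1] q [-0.38  0.42 -0.05  1.09 -0.   -1.96]
 shift(tool) [0.0013 0.0673 0.0049]  turn [-0.1  0.2 -0.5]
top red 87.0 [241.5 154.5] [19. 43.] [0.6339 0.114 ]
before 34.0 [373.5 152. ] [ 4. 15.] [ 0.6384 -0.2706]
before 86.5 [286.5 154. ] [42. 19.] [ 0.6345 -0.0173]
before 41.0 [362.6 152.5] [43.  3.] [ 0.6373 -0.2389]
```

Call:
carry_out(moves=[-1,0,0.011,0,0,0,-0.4,-1,0,0.011,0,0,0,0,-1,0,0.01,0,0,0,0,-1,0,0.008,0,0,0,0,-1,0,0.005,0,0,0,0])

```text
clock: 53.62
tcp_pos: [0.5897, -0.1015, 0.1399]
orientation: [0.002, -0.008, 1.0, -0.001]
wrist_force: [-0.1, -2.1, 0.3]
finger_gap: 0.0
```

```bash
python3 - <<'E'
from h import *
goto(.588,-.0825,.14,181)
carr("t31")
E
```

```text
t53.62 tcp [ 0.5897 -0.1015  0.1399] jaw -179.0 gap 0.0 F [-0.1 -2.1  0.3] q [-0.3   0.4  -0.08  1.08 -0.   -1.89]
 shift(tool) [ 0.0013  0.019  -0.0002]  turn [-0.1  0.2 -0. ]
top red 85.5 [224.5 155. ] [42. 19.] [0.6328 0.1638]
```

Call:
carry_out(moves=[-1,0,0.005,0,0,0,0,-1,0,0.004,0,0,0,0,-1,0,0.004,0,0,0,0,-1,0,0.003,0,0,0,0,-1,0,0.002,0,0,0,0])

```text
clock: 54.3
tcp_pos: [0.5895, -0.0966, 0.1401]
orientation: [0.001, -0.003, 1.0, -0.015]
wrist_force: [-0.7, -5.9, -0.3]
finger_gap: -0.0003
```

```bash
python3 - <<'E'
from h import *
goto(.588,-.0825,.14,181)
carr("t32")
E
```

```text
t54.30 tcp [ 0.5895 -0.0966  0.1401] jaw -179.6 gap -0.0003 F [-0.7 -5.9 -0.3] q [-0.28  0.4  -0.09  1.07 -0.03 -1.86]
 shift(tool) [ 0.0014  0.0141 -0.0003]  turn [-1.7  0.1 -0.6]
top red 78.0 [222.7 155.2] [42.  19.6] [0.6322 0.1689]
```

Call:
carry_out(moves=[-1,0,0.006,0,-0.6,0,0,-1,0,0.007,0,0,0,0,-1,0,0.007,0,0,0,0,-1,0,0.002,0,0,0,0,-1,0,0,0,0,0,0])

```text
clock: 54.98
tcp_pos: [0.5892, -0.0826, 0.1398]
orientation: [0.001, 0.001, 1.0, -0.017]
wrist_force: [0.2, -0.1, 1.1]
finger_gap: -0.0002
```

```bash
python3 - <<'E'
from h import *
goto(.588,-.0825,.14,181)
carr("t33")
E
```

```text
t54.98 tcp [ 0.5892 -0.0826  0.1398] jaw 179.9 gap -0.0002 F [ 0.2 -0.1  1.1] q [-0.26  0.39 -0.09  1.07 -0.03 -1.83]
 shift(tool) [ 0.0012  0.0001 -0.0002]  turn [-1.9  0.  -1.1]
top red 77.5 [217.8 155.7] [43.  19.6] [0.6308 0.1835]
```

The force dropped to about 0 with a measured travel of about 0.201 m, so it is in the detent. I'll back off and check.

Call:
carry_out(moves=[-1,0,-0.01,0,0,0,0,-1,0,-0.03,0,0,0,0,-1,0,-0.05,0,0,0,0,-1,0,-0.05,-0.03,0,0,0,-1,0,-0.03,-0.06,0,0,0])

```text
clock: 55.65
tcp_pos: [0.5867, -0.2507, 0.2285]
orientation: [-0.004, -0.002, 1.0, -0.014]
wrist_force: [0.5, -0.1, 1.9]
finger_gap: -0.0001
```

Call:
carry_out(moves=[-1,0,-0.03,-0.06,0,0,0,-1,0,0,-0.03,0,0,0,-1,0,0,0,0,0,0,-1,0,0,0,0,0,0,-1,0,0,0,0,0,0])

```text
clock: 56.28
tcp_pos: [0.5871, -0.2832, 0.3202]
orientation: [-0.002, 0.001, 1.0, -0.015]
wrist_force: [0.1, -1.0, -0.4]
finger_gap: -0.0001
```

```bash
python3 - <<'E'
from h import *
goto(.588,-.25,.3,181); carr("t34")
a=cv2.imread("pics/t28.png"); b=cv2.imread("pics/t34.png")
# sub-pixel shift of the crate between load station and now (template = lid+buttons)
T=a[126:190,283:378]
r=cv2.matchTemplate(b[110:205,190:340],T,cv2.TM_CCOEFF_NORMED); _,mx,_,l=cv2.minMaxLoc(r); x,y=l
f=lambda v:0.5*(v[0]-v[2])/(v[0]-2*v[1]+v[2])
sx=x+f(r[y,x-1:x+2])+190; sy=y+f(r[y-1:y+2,x])+110; print("match",mx,sx,sy)
p0=ray("top",(330.5,158),.146); p1=ray("top",(330.5+sx-283,158+sy-126),.146); print("travel",p1-p0)
# yellow load-station pointer vs green marks, bystander pixel differences
for n,im in (("0",cv2.imread("pics/top0.png")),("34",b)):
    g=hsvmask(im[:,:,::-1].copy(),(60,80,30),(90,255,200)); print(n,[(A,np.round(q[0],1)) for A,q in blobs(g,(215,130,330,195),6)])
    ye=hsvmask(im[:,:,::-1].copy(),(20,150,80),(32,255,255)); print(n,"yellow",[(A,np.round(q[0],1)) for A,q in blobs(ye,(215,125,380,195),2)])
E
```

```text
t56.27 tcp [ 0.5871 -0.2832  0.3202] jaw 179.9 gap -0.0001 F [ 0.1 -1.  -0.4] q [-0.56  0.46  0.46  1.55 -0.03 -2.13]
 shift(tool) [-0.0009  0.0337  0.0192]  turn [-1.7 -0.2 -1.1]
top red 33.0 [215.5 155.5] [ 5. 15.] [0.6314 0.1901]
top red 43.0 [225.5 155.5] [43.  3.] [0.6313 0.1608]
top red 82.0 [301.5 154. ] [42. 19.] [ 0.6342 -0.0611]
match 0.9125750064849854 214.12662 127.215256
travel [-0.0021809  0.2012377  0.       ]
0 [(21.5, array([263. , 182.5])), (12.0, array([262.5, 140. ]))]
0 yellow []
34 []
34 yellow [(28.0, array([325.5, 181.5])), (22.0, array([324.5, 139. ]))]
```

```bash
python3 - <<'E'
from h import *
s,_,_=snap("scene","s35"); t=cv2.imread("pics/t34.png")[:,:,::-1]
P=proj("scene",[(.635,.06,.1)])[0].astype(int); print(P)
a=cv2.resize(s[P[1]-60:P[1]+60,P[0]-80:P[0]+80],(560,420),interpolation=cv2.INTER_CUBIC)
b=cv2.resize(t[95:265,130:440],(560,307)); c=np.vstack([cv2.resize(a,(400,300)),cv2.resize(b,(400,219))])
cv2.imwrite("pics/v35.png",np.vstack([cv2.resize(a,(400,300)),cv2.resize(b,(400,219))])[:,:,::-1])
E
```

```text
[328 247]
```

View pics/v35.png

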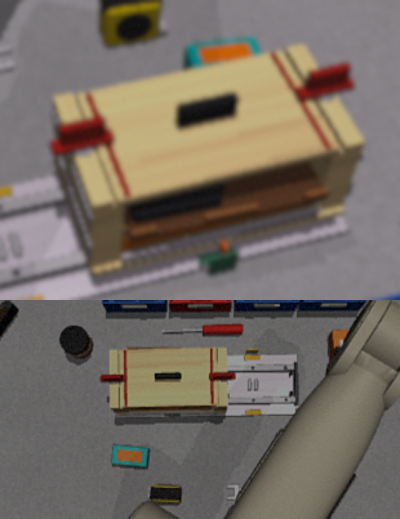

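The carrier's orange pointer stands at the green mark. The lid is flat, both buttons are across, the sheet and case are visible inside, and the bystanders are where they were. Handing in.

```bash
python3 -c "
from workcell import env
print(env.hand_in()); print(env.get_state()['clock'])"
```

```text
the job is handed in; nothing more can be done
None
the job is handed in; nothing more can be done
```

I carried out every step and handed the job in at about 56 s. The hand-in reports no verdict, so the results below are from my own checks.

- **Loading:** I laid the sheet on the cartons, put the only two bit-set cases present in the rows, seated the lid between the end boards and turned both buttons across.
- **Carrier:** I pushed it by its trailing face into the green detent. It measured 0.201 m of travel, good to about 2 mm, and its pointer stands at the green mark. It stayed there after I backed off.
- **Last pictures:** the lid is flat and square, both buttons stand about 90° across, and the arm is clear. The bystanders visible look unmoved. The arm hid part of the spanner and the orange carton in that view, but I never reached near enough to touch either.

- **Sheet:** it caught an end board on the first lowering and tilted slightly. I re-aimed it and it settled flat.
- **Case:** one case turned up about 43 mm along the row from where I released it, probably the announced knock. It was still flat and within the limits, so I left it. With the lid on, I saw the load again only through the open side, where one case shows.

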